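# Cap a bottle with the hand cap applicator

## Robot

A 6-joint arm with a two-finger parallel gripper is mounted at the origin on the work surface. World frame = base frame: x ahead of the robot, y to its left, z up, the work surface at z = 0. Lengths are in m, angles in rad, forces in N, time in s.
With the tool pointing down it reaches from about 0.35 to 0.975 m from the base axis. Payload 4.9 kg.
Tool frame: the origin (TCP) lies at the very end of the fingers, on their centre line; the grasp point (between the pads) lies 19 mm behind it; x points along the fingers, y is the direction in which the jaws open and shut, and the axes are right-handed (so a half turn about x gives the same grasp; the last joint's range is limited). The gripper opens to 85 mm and grips with 20 to 120 N. Pads are 22 mm wide; open, the fingers measure 114 mm over their backs; the gripper's body (76 mm by 85 mm) begins 54 mm behind the grasp point. The pads swing forward as they close: fully open they stand 13 mm farther back than shut.
Start: joints at [-1.435, 0.053, 1.613, -0, 1.476, -0.119], TCP at [0.158, -0.605, 0.231] pointing down, gripper open.
Joint ranges: [-3.01, 3.01], [-1.01, 2.22], [0.06, 2.58], [-1.02, 4.17], [0.09, 2.62], [-3.14, 3.14]. Speed limits (rad/s): [2.57, 2.57, 3.14, 3.14, 3.14, 3.14].

## Interface

Orientations are given as a unit quaternion [w, x, y, z].
In Python, from plant import manip gives the robot as it stands.
- The arm moves only by the tool play_rows, never from a script. Its argument "plan" is a list of rows, each a list of 5 numbers: the shift along the tool's x, y, z in mm, then the turn about the tool's x in rad, then the closure, from -1 (fully open) to 1 (shut). A call has 1 to 8 rows; each row is the pose to reach, as a shift and turn from the pose commanded when the call began, along the tool's axes at that moment; what a row does not reach only later rows make up. A row lasts 1/8 s, in which the tool goes at most 62.5 mm and 10.7 degrees, less where a joint would pass 70% of its speed; a pose out of reach is approached as far as the arm can. A call with a gripper value outside its range is refused whole. The fingers move at their own pace and stop on an object; the grip force is fixed at half the most. Time passes only in rows, so rows that repeat a pose let the fingers close. It gives the time, the measured TCP pose, the force and the opening at its end, in the units of the state.
- manip.state(): the state, without advancing time (a new reading comes with each control period).
- manip.grab_frame(name): name is "side" or "top" or "wrist"; returns a dict with "img" (480x640x3 uint8, red, green, blue), "range_z" (480x640 float32, m along the optical axis (not along the pixel's ray), 0 where there is no reading), "fx", "fy", "cx", "cy" (pixels), "k1" (the pictures are not rectified: a ray, as slopes to the right and down, at radius r is drawn at 1 + k1 r^2 times it, then the intrinsics apply), "origin" and "rotation" of the camera in the world. Camera axes: x right, y up, looking along -z (the intrinsics and any distortion apply to the point x, -y, -z); pixel columns grow to the right and rows downward; lengths in m; the calibration is good to about 2 mm. A picture is of the moment at which its call begins.
- manip.job_done(): hands the job in, once; it reports no verdict.
The state is a dict: "time": time; "joint_pos": joint angles; "joint_vel": joint speeds; "joint_efforts": joint torques, N m; "tool_pos": TCP position; "tool_rot": TCP orientation; "contact_force": force on the tool from outside, world axes, zero at the start; "ft_torque": the same for the moment, N m; "gripper_width": opening from 0.0 (shut) to 1.0 (fully open).
Only numpy, scipy, OpenCV 4.12 (cv2) and the standard library are available. Lean on these libraries where they do the work, as an engineer would, in place of code of your own. Each camera call takes 0.05 s, during which the arm holds its last target. There are 200 camera calls.

## Task

Put a cap on the one open bottle with the bench cap applicator: swing its spring clamp arm out until it latches open, stand the open bottle upright in the V-nest under the drop hole and let go of it, then press the trigger plate so that the arm snaps shut on the bottle. Then push the feed slide all the way to its end, hold it there a moment so that the cap drops on to the bottle's neck, and let it go so that it snaps home by itself and the next cap falls in. Keep the bottle upright all the while and leave the other things on the bench where they stand.

Things in the scene. Friction and masses are not known exactly. Their poses are not given: they have to be found in the camera images.
- applicator: The cap applicator, a fixed aluminium bench machine; origin on the table under the nest's axis. Its x axis points to its back, y along the feed slide to the slide's knob, z up; mm below are in this frame. Two columns at x 80, y +-55 carry a cross-head and handwheel up to z 408. Base plates, top at z 20, reach to x -75 before the nest and to x -110, y -208 under clamp and trigger.
- nest (a point): Where the centre of the bottle's underside must stand: nest axis (applicator x 0, y 0), top of the black disc (radius 36), z 30. Behind it an upright steel V, 37 mm wide, up to z 82, open to the front (-x); a bottle that stands here touches both its faces. Axes as the applicator's.
- deck_front (a point): Middle of the lower front edge of the feed deck, which overhangs the nest (x -23, z 211; deck y -35 to 150, 46 mm wide; rails on it reach x -29, z 233 from y 20 on). Its 34 mm drop hole is right above the nest. So the bottle goes in from the front along +x, the tool leaning back to the front by 35 to 45 degrees, gripping 50 to 70 mm above the bottle's base.
- pocket_home (a point): Point on the axis of the clear magazine tube (40 mm diameter, applicator y 44, up to z 275), at z 232: the middle of the top of the cap that lies in the slide's pocket when the slide is home.
- clamp_arm (a joint): Clamp arm's angle (rad) about its upright pivot, growing counter-clockwise from above. 0: shut, no bottle (as at the start), lying along +y across the nest's front; 0.06: shut on a bottle; 1.40: held open by the sear, pointing to the front; push it to about 1.5 for the sear to drop in; stop at 1.55. Spring: 4 N at the knob shut, 6 N open, a little more while it lifts the sear.
- clamp_knob (a point): Grip point of the clamp arm's knob, an upright black rod 16 mm thick from z 75 to 120 at the arm's end; the point is at z 105, 100 mm from the pivot. The rod may turn in the fingers as the arm swings. Shut, it stands 52 mm in front of the nest axis, close before the deck, so the tool must lean back to the front by 20 to 45 degrees. The arm (top at z 75) and a pad lie just behind.
- clamp_pivot (a point): Pivot axis of the clamp arm at the height of the clamp knob point, z 105: the centre of that knob's arc (applicator x -30, y -105).
- trigger_top (a point): Middle of the top of the trigger plate, steel, 22 x 24 mm, z 91, at the tail of the sear; free above. Pressed straight down 9 to 12 mm (5 to 10 N; stop at 13 mm) it lifts the sear off the cocked arm, which flies shut; the plate springs back up by itself.
- feed_slide (a joint): Travel (m) of the feed slide along applicator -y. 0: home; 0.044: end stop, its pocket over the drop hole. A return spring pushes it home with 6 N (at home) to 12.5 N (at the end). A cap lies in its pocket.
- slide_knob (a point): Grip point of the slide's knob, an upright black rod 16 mm thick, z 230 to 276, on the slide's outer end; the point is at z 256, 109 mm along applicator +y from the magazine's axis when home. Free above and on both x sides.
- bottle_center (a point): Centre (half-way up) of the open bottle: amber, body 44 mm diameter up to 138 mm, then a neck of 20 mm diameter; 172 mm tall in all, about 0.15 kg. At the start it stands upright on the table in one of three places; two like it wear black caps.
- bottle_base (a point): Centre of the open bottle's underside; z axis up along the bottle.
- bottle_mouth (a point): Centre of the open bottle's mouth, 172 mm above its underside; axes as the bottle's.
- cap_top (a point): Middle of the top of the cap that lies in the slide's pocket at the start: black, 30 mm diameter, 16 mm high, open below. On the bottle its top is 3 mm above the mouth.
- cap_second_top (a point): Middle of the top of the next cap in the magazine, 16 mm above the first one at the start.
- capped_a_center (a point): Bystander: centre of a bottle of the same kind with its cap on, 44 mm diameter, 175 mm tall.
- capped_b_center (a point): Bystander: centre of a second bottle with its cap on, 44 mm diameter, 175 mm tall.
- tape_roll: Bystander: cardboard roll lying flat, 96 mm diameter, 45 mm high; origin at its underside.
- jar: Bystander: glass jar with a white lid, 68 mm diameter, 78 mm high; origin at its underside.
- carton: Bystander: small carton 100 x 130 x 85 mm; origin at the centre of its underside.
- screwdriver: Bystander: screwdriver 200 mm long lying along its own x, 26 mm thick; origin under its middle.
- wrench: Bystander: steel wrench 180 mm long lying along its own x, 8 mm thick, 38 mm wide; origin under its middle.

How it is judged:
By the outcome, as a careful person would: the job done as asked, in the order asked, and still so for the second after the job is handed in, with the robot touching nothing.
It also fails if it takes over 72 s, if anything falls off the work surface, if the arm or the gripper's body presses on something with over 40 N, if the wrist force passes 120 N, or if a joint passes its speed limit or range.

## Working session

There is one attempt and no reset: what is moved stays moved. The work goes in short steps, Python scripts to look and compute and a tool call to move; the robot and the scene stay as the last step left them, time stands still between calls to the robot, and variables do not carry over. Pictures are saved under pics/ and viewed, about 8 in all and at most 12, crops included, and the job is handed in when it is done.

Besides the shell and the picture viewer there is one more tool, called as name(argument=value, ...) on one line, values as JSON. play_rows: Moves the arm, as the interface text tells. Its arguments: {"type":"object","properties":{"plan":{"type":"array"}},"required":["plan"]}

```bash
ls; mkdir -p pics; python3 - <<'E'
from plant import manip
import cv2, numpy as np
print(manip.state())
for n in("side","top"):
    f=manip.grab_frame(n); cv2.imwrite(f"pics/{n}0.png",f["img"][:,:,::-1]); np.savez(f"{n}0.npz",**f)
    print(n,{k:v for k,v in f.items() if k not in("img","range_z")})
E
```

```text
pics
{'time': 0.0, 'joint_pos': array([-1.43500642e+00,  5.33262215e-02,  1.61427200e+00, -6.56837490e-06,
        1.47597139e+00, -1.18999300e-01]), 'joint_vel': array([-0.00056809,  0.00119468, -0.00099035,  0.00075361,  0.00246822,
        0.00115177]), 'joint_efforts': array([ 2.70475011e-04, -3.93687451e+01, -3.70170879e+01, -2.77263064e-05,
        7.11252593e-03,  7.60346410e-06]), 'tool_pos': array([ 0.15744237, -0.60421872,  0.23009514]), 'tool_rot': array([-0.08913938, -0.70136803, -0.09053722,  0.70138439]), 'contact_force': array([0.72893033, 0.10551922, 0.14507221]), 'ft_torque': array([ 0.00867801, -0.05687965, -0.00930953]), 'gripper_width': 1.000347186539114}
side {'fx': 529.8324563617863, 'fy': 529.8324563617863, 'cx': 313.0035199455001, 'cy': 232.57749011795576, 'k1': -0.025952627769222948, 'origin': array([ 0.34458184, -1.04918341,  1.07055922]), 'rotation': array([ 0.90739316,  0.41183041, -0.03757186, -0.07497822])}
top {'fx': 607.6383203447715, 'fy': 607.6383203447715, 'cx': 326.7616396617968, 'cy': 239.9885029156802, 'k1': -0.02002488447566002, 'origin': array([ 0.20541163, -0.03455516,  1.75681561]), 'rotation': array([-0.69436789, -0.0695487 ,  0.06517736,  0.71327984])}
```

View pics/top0.png

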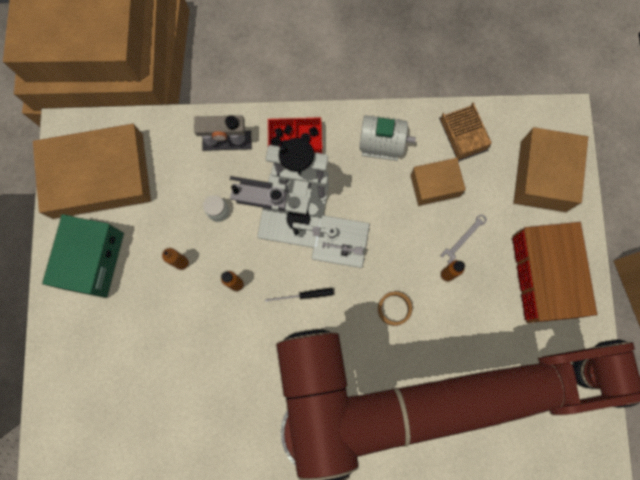

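View pics/side0.png

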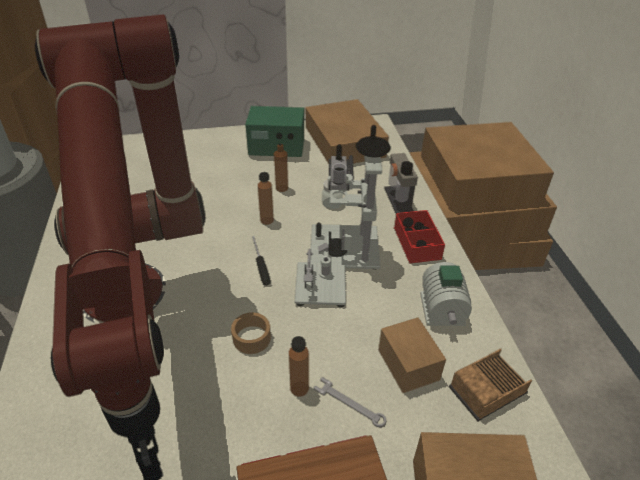

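The open bottle is the uncapped one at top (175,258) / side (281,165). The capped ones are at top (232,280) and (453,270). The applicator sits around top (300,200). Next I'll build geometry helpers and a local height map.

```bash
cat > h.py <<'E'
import numpy as np, cv2
from scipy.spatial.transform import Rotation as R
def rot(q): return R.from_quat([q[1],q[2],q[3],q[0]])
def K(f): return np.array([[f["fx"],0,f["cx"]],[0,f["fy"],f["cy"]],[0,0,1.]]), np.array([f["k1"],0,0,0,0.])
def cloud(f):
    k,d=K(f); v,u=np.mgrid[:480,:640]
    p=cv2.undistortPoints(np.stack([u,v],-1).reshape(-1,1,2).astype(float),k,d).reshape(480,640,2)
    z=f["range_z"].astype(float)
    c=np.stack([p[...,0]*z,-p[...,1]*z,-z],-1)
    P=(rot(f["rotation"]).apply(c.reshape(-1,3))+f["origin"]).reshape(480,640,3); P[z==0]=np.nan
    return P
def proj(f,P):
    c=rot(f["rotation"]).inv().apply(np.atleast_2d(P)-f["origin"])
    k,d=K(f)
    return cv2.projectPoints(c*[1,-1,-1],np.zeros(3),np.zeros(3),k,d)[0][:,0]
E
python3 - <<'E'
from h import *
T=dict(np.load("top0.npz"));S=dict(np.load("side0.npz"))
for k in("fx","fy","cx","cy","k1"):
    T[k]=float(T[k]);S[k]=float(S[k])
P=cloud(T);Q=cloud(S)
for n,(u,v) in dict(openb=(168,255),capA=(228,277),capB=(457,267),slknob=(236,185),clknob=(335,231),wheel=(296,153),tape=(395,293),basecorner1=(259,238),bc2=(362,265),bc3=(369,222),trig=(358,248)).items(): print(n,P[v,u].round(4))
for n,(u,v) in dict(openb=(281,150),capA=(264,177),capB=(298,343),sl=(339,150),clk=(308,270),x=(319,229),trig=(325,262)).items(): print("S",n,Q[v,u].round(4))
im=np.zeros((300,400,3),np.uint8)
a=cv2.resize(T["img"][120:280,220:380],(600,600),interpolation=cv2.INTER_CUBIC)
b=cv2.resize(S["img"][120:320,285:405],(360,600),interpolation=cv2.INTER_CUBIC)
cv2.imwrite("pics/crop.png",cv2.resize(np.hstack([a,b]),None,fx=.83,fy=.83)[:,:,::-1])
E
```

```text
openb [0.4827 0.3933 0.1726]
capA [0.4192 0.2329 0.1762]
capB [ 0.429  -0.3683  0.1775]
slknob [0.6528 0.2039 0.2311]
clknob [ 0.5559 -0.0523  0.0736]
wheel [0.6846 0.0382 0.378 ]
tape [ 0.3793 -0.2174  0.0385]
basecorner1 [ 0.557   0.1719 -0.0029]
bc2 [ 0.4675 -0.129   0.0011]
bc3 [ 0.5969 -0.1549 -0.0056]
trig [ 0.5024 -0.1148  0.09  ]
S openb [0.4906 0.3875 0.1597]
S capA [0.4214 0.2259 0.1753]
S capB [ 0.4324 -0.3789  0.1762]
S sl [0.6359 0.1997 0.2624]
S clk [ 0.5004 -0.0889  0.0913]
S x [0.5553 0.0569 0.1004]
S trig [ 0.5529 -0.0505  0.0751]
```

View pics/crop.png

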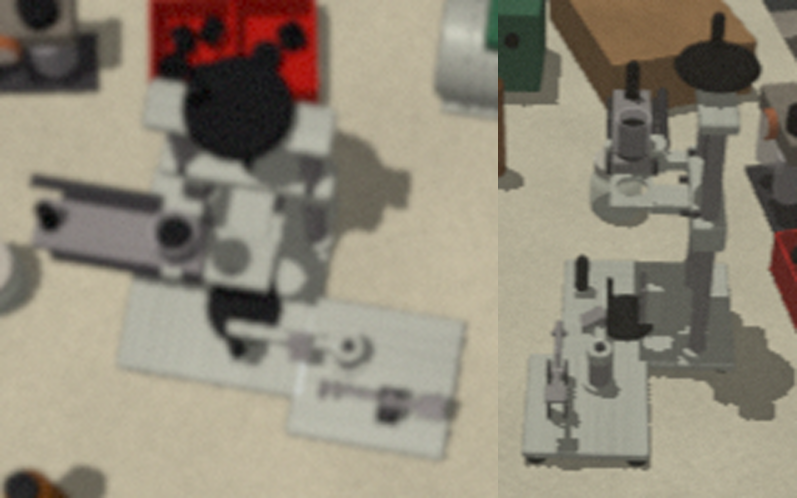

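The crop shows these features (crop pixels, top-view half):
- slide knob top (48,214)
- magazine ring (174,232)
- clamp knob top (238,345)
- base front corner (443,458)
- trigger tail (433,404)

The side half shows the same features. I'll fit the applicator pose from them.

```bash
cat > fit.py <<'E'
from h import *
from scipy.optimize import least_squares
def ld(n):
    f=dict(np.load(n))
    for k in("fx","fy","cx","cy","k1"): f[k]=float(f[k])
    return f
T=ld("top0.npz");S=ld("side0.npz")
def ap(p,P): 
    c,s=np.cos(p[2]),np.sin(p[2]); P=np.atleast_2d(P)*1e-3
    return np.c_[p[0]+c*P[:,0]-s*P[:,1],p[1]+s*P[:,0]+c*P[:,1],P[:,2]]
M=np.array([[0,153,276],[-52,-7.5,120],[0,44,275],[-110,-208,20]])
tp=lambda x,y:(220+x/3.1125,120+y/3.1125)
sp=lambda x,y:(285+(x-498)/2.49,120+y/2.49)
ut=np.array([tp(48,214),tp(238,345),tp(174,232),tp(443,458)])
us=np.array([sp(632,66),sp(582,259),sp(632,114),sp(524,460)])
f=lambda p:np.r_[(proj(T,ap(p,M))-ut).ravel(),(proj(S,ap(p,M))-us).ravel()]
r=least_squares(f,[.6,.05,-.15],loss="soft_l1",x_scale=[.01,.01,.01])
if __name__=="__main__":
    print(r.x,f(r.x).reshape(-1,2).round(1).tolist())
    # height map check: cloud in applicator frame
    for n,F in(("T",T),("S",S)):
        W=cloud(F).reshape(-1,3); d=W-[r.x[0],r.x[1],0]; c,s=np.cos(r.x[2]),np.sin(r.x[2])
        A=np.c_[c*d[:,0]+s*d[:,1],-s*d[:,0]+c*d[:,1],d[:,2]]*1e3
        def box(lab,x0,x1,y0,y1,z0,z1):
            m=(A[:,0]>x0)&(A[:,0]<x1)&(A[:,1]>y0)&(A[:,1]<y1)&(A[:,2]>z0)&(A[:,2]<z1)
            print(n,lab,m.sum(),A[m].mean(0).round(1) if m.any() else '',np.percentile(A[m],[3,50,97],axis=0).round(1).tolist() if m.any() else '')
        box("slknob",-30,30,138,175,238,290);box("clknob",-75,-35,-30,15,85,130);box("tube",-30,30,15,75,255,285)
        box("trigger",-120,-20,-225,-120,82,98);box("base20",-130,-60,-220,-60,10,30)
        box("post",-55,-5,-125,-85,70,110)
    for lab,(x,y) in dict(openb=(.4866,.3906),A=(.42,.23),B=(.43,-.373)).items():
        for F in(T,S):
            W=cloud(F).reshape(-1,3); m=(np.hypot(W[:,0]-x,W[:,1]-y)<.04)&(W[:,2]>.14); print(lab,m.sum(),W[m].mean(0).round(4),np.percentile(W[m],[5,95],axis=0).round(4).tolist())
E
python3 fit.py
```

```text
[ 0.60467232  0.05160164 -0.18251547] [[-1.5, -1.0], [0.2, -0.9], [0.5, -0.2], [1.5, -0.2], [-1.0, -1.0], [-0.6, 0.5], [-0.2, 2.0], [-0.5, -1.9]]
T slknob 56 [ -0.4 154.5 263.5] [[-6.0, 149.2, 238.8], [-1.1, 153.7, 268.3], [8.4, 162.9, 278.5]]
T clknob 36 [-52.1  -3.5 112.8] [[-57.1, -9.5, 88.4], [-52.6, -3.6, 116.0], [-45.6, 2.8, 126.3]]
T tube 197 [  1.4  47.7 266.7] [[-16.2, 29.5, 257.8], [1.8, 48.2, 266.0], [17.6, 64.6, 278.1]]
T trigger 135 [ -75.5 -162.2   89.8] [[-86.4, -193.0, 83.6], [-75.6, -163.4, 89.6], [-64.5, -124.2, 97.3]]
T base20 690 [ -89.3 -128.8   20.1] [[-109.4, -198.7, 12.1], [-90.0, -125.3, 20.1], [-65.3, -63.9, 27.4]]
T post 75 [-30.1 -99.4  76.6] [[-42.2, -111.0, 70.3], [-29.9, -99.2, 76.8], [-17.9, -86.5, 83.2]]
S slknob 73 [  1.5 152.2 260.3] [[-4.9, 145.7, 239.6], [1.2, 152.4, 262.3], [9.3, 159.8, 278.0]]
S clknob 68 [-50.4  -5.8 105.2] [[-58.0, -11.1, 86.5], [-49.7, -5.9, 105.6], [-43.7, 1.6, 122.0]]
S tube 179 [-2.000e-01  4.510e+01  2.676e+02] [[-17.5, 26.5, 256.3], [-0.7, 40.0, 267.6], [16.8, 67.7, 276.4]]
S trigger 145 [ -75.8 -163.3   89.9] [[-86.5, -194.5, 83.3], [-76.2, -161.2, 90.2], [-66.0, -130.6, 96.2]]
S base20 585 [ -87.5 -148.7   19.9] [[-109.2, -201.6, 13.5], [-90.4, -156.8, 20.1], [-61.0, -64.3, 24.1]]
S post 73 [ -29.5 -103.7   76. ] [[-40.5, -115.9, 70.8], [-29.7, -104.3, 75.7], [-18.7, -89.0, 82.2]]
openb 147 [0.4875 0.3967 0.153 ] [[0.4736, 0.3844, 0.1406], [0.5059, 0.4121, 0.1748]]
openb 104 [0.4891 0.3923 0.1545] [[0.4746, 0.3824, 0.1417], [0.5033, 0.4043, 0.1739]]
A 170 [0.4207 0.2356 0.1643] [[0.4074, 0.2221, 0.1415], [0.4356, 0.2505, 0.18]]
A 168 [0.4224 0.2326 0.1598] [[0.4079, 0.2209, 0.1413], [0.4372, 0.2471, 0.1781]]
B 174 [ 0.4325 -0.3716  0.1645] [[0.4182, -0.3868, 0.1408], [0.4478, -0.3592, 0.1807]]
B 332 [ 0.4333 -0.3803  0.1601] [[0.4192, -0.3915, 0.1408], [0.448, -0.3653, 0.1767]]
```

Each row only allows a turn about the tool's own x axis, so tilting the tool isn't a direct command. I'll lift clear first, then stretch outward to see how the arm handles the edge of its reach.

play_rows(plan=[[-60,30,0,0,-1],[-120,90,0,0,-1],[-180,150,0,0,-1],[-240,210,0,0,-1],[-300,270,0,0,-1],[-300,330,0,0,-1],[-300,390,0,0,-1],[-300,450,0,0,-1]])

```text
time: 1.1
tool_pos: [0.2303, -0.8865, 0.4626]
tool_rot: [0.097, 0.703, 0.083, -0.7]
contact_force: [0.2, -0.3, -2.5]
gripper_width: 1.001
```

play_rows(plan=[[-60,60,0,0,-1],[-60,120,0,0,-1],[-60,180,0,0,-1],[-60,180,0,0,-1],[-60,180,0,0,-1],[-60,180,0,0,-1]])

```text
time: 1.85
tool_pos: [0.235, -0.9033, 0.4613]
tool_rot: [0.117, 0.704, 0.063, -0.697]
contact_force: [-0.1, -0.1, -0.0]
gripper_width: 0.997
```

play_rows(plan=[[0,60,0,0,-1],[0,120,0,0,-1],[0,180,0,0,-1],[0,240,0,0,-1],[0,300,0,0,-1],[0,360,0,0,-1],[0,420,0,0,-1],[0,480,0,0,-1]])

```text
time: 2.85
tool_pos: [0.2489, -0.9564, 0.3749]
tool_rot: [0.132, 0.706, 0.047, -0.695]
contact_force: [0.3, 0.5, -0.4]
gripper_width: 1.0
```

play_rows(plan=[[0,-60,0,0,-1],[0,-120,0,0,-1]])

```text
time: 3.1
tool_pos: [0.2304, -0.8886, 0.3657]
tool_rot: [0.131, 0.706, 0.048, -0.695]
contact_force: [0.0, -1.4, 1.8]
gripper_width: 1.0
```

```bash
python3 - <<'E'
from h import *
from plant import manip
s=manip.state(); print(s["time"],s["joint_pos"].round(3),s["tool_pos"].round(4),s["tool_rot"].round(4)); print(rot(s["tool_rot"]).as_matrix().round(3))
E
```

```text
3.1 [-1.401  0.683  0.611  0.01   1.73  -0.083] [ 0.2304 -0.8886  0.3657] [ 0.131   0.7055  0.0482 -0.6948]
[[ 0.03   0.25  -0.968]
 [-0.114 -0.961 -0.252]
 [-0.993  0.118 -0.   ]]
```

Pushing past the reach limit tilts the tool outward, and the tilt stays when I come back. So I can get the lean needed by pushing outward at the applicator's azimuth. Going there, high up, and setting the jaw roll on the way.

play_rows(plan=[[-19,-38,-44,0.11,-1],[-38,-76,-88,0.22,-1],[-57,-114,-132,0.33,-1],[-76,-152,-176,0.44,-1],[-95,-190,-220,0.44,-1],[-114,-228,-264,0.44,-1],[-133,-266,-308,0.44,-1],[-152,-304,-352,0.44,-1]])

```text
time: 4.1
tool_pos: [0.4914, -0.4881, 0.4852]
tool_rot: [-0.025, 0.718, -0.105, -0.688]
contact_force: [0.9, -0.6, -0.4]
gripper_width: 1.001
```

```bash
cat > go.py <<'E'
# usage: go.py x y z  -> shift in tool axes (mm) from the current pose; "-g" grasp point target
import sys
from h import *
from plant import manip
s=manip.state(); M=rot(s["tool_rot"]).as_matrix(); p=s["tool_pos"]
print("t",round(s["time"],2),"q",s["joint_pos"].round(2),"p",p.round(4),"grasp",(p-.019*M[:,0]).round(4),"F",s["contact_force"].round(1),"g",round(s["gripper_width"],3))
print("xaxis",M[:,0].round(3),"tilt",np.degrees(np.arccos(-M[2,0])).round(1),"az",np.degrees(np.arctan2(M[1,0],M[0,0])).round(1),"y",M[:,1].round(3),"az",np.degrees(np.arctan2(M[1,1],M[0,1])).round(1),"z",M[:,2].round(3))
for a in sys.argv[1:]:
    t=np.array(eval(a)); print(a,"->",(M.T@(t-p)*1e3).round(1),"norm",(np.linalg.norm(t-p)*1e3).round(0))
E
python3 go.py "[.80,-.02,.62]"
```

```text
t 4.1 q [-0.87  0.12  1.13 -0.05  1.78  0.87] p [ 0.4914 -0.4881  0.4852] grasp [ 0.4908 -0.4859  0.5041] F [ 0.9 -0.6 -0.4] g 1.001
xaxis [ 0.031 -0.117 -0.993] tilt 6.9 az -75.2 y [-0.186 -0.976  0.109] az -100.8 z [-0.982  0.181 -0.052]
[.80,-.02,.62] -> [-178.9 -499.7 -225.3] norm 577.0
```

play_rows(plan=[[-19,-53,-24,0,-1],[-38,-106,-48,0,-1],[-57,-159,-72,0,-1],[-76,-212,-96,0,-1],[-95,-265,-120,0,-1],[-114,-318,-144,0,-1],[-133,-371,-168,0,-1],[-152,-424,-192,0,-1]])

```text
time: 5.1
tool_pos: [0.7539, -0.0912, 0.6001]
tool_rot: [-0.025, 0.718, -0.105, -0.688]
contact_force: [0.4, -0.6, -0.7]
gripper_width: 1.002
```

```bash
python3 go.py "[1.2,-.02,1.]"
```

```text
t 5.1 q [-0.18  0.44  0.55 -0.13  2.09  1.51] p [ 0.7539 -0.0912  0.6001] grasp [ 0.7533 -0.089   0.619 ] F [ 0.4 -0.6 -0.7] g 1.002
xaxis [ 0.031 -0.117 -0.993] tilt 6.9 az -74.9 y [-0.186 -0.977  0.109] az -100.8 z [-0.982  0.181 -0.052]
[1.2,-.02,1.] -> [-391.2 -109.  -446.1] norm 603.0
```

play_rows(plan=[[-40,-11,-46,0,-1],[-80,-22,-92,0,-1],[-120,-33,-138,0,-1],[-160,-44,-184,0,-1],[-200,-55,-230,0,-1],[-240,-66,-276,0,-1],[-280,-77,-322,0,-1],[-320,-88,-368,0,-1]])

```text
time: 6.1
tool_pos: [0.803, -0.0517, 0.6456]
tool_rot: [-0.024, 0.73, -0.105, -0.674]
contact_force: [-0.4, 0.3, -0.1]
gripper_width: 0.998
```

```bash
python3 go.py "[1.5,-.02,1.2]"
```

```text
t 6.1 q [-0.12  0.73  0.05 -0.15  2.27  1.54] p [ 0.803  -0.0517  0.6456] grasp [ 0.8017 -0.0494  0.6644] F [-0.4  0.3 -0.1] g 0.998
xaxis [ 0.068 -0.121 -0.99 ] tilt 8.0 az -60.5 y [-0.186 -0.977  0.106] az -100.8 z [-0.98   0.177 -0.089]
[1.5,-.02,1.2] -> [-505.4 -101.7 -726.9] norm 891.0
```

play_rows(plan=[[-30,-7,-54,0,-1],[-60,-14,-108,0,-1],[-90,-21,-162,0,-1],[-120,-28,-216,0,-1],[-150,-35,-270,0,-1],[-180,-42,-324,0,-1],[-210,-49,-378,0,-1],[-240,-56,-432,0,-1]])

```text
time: 7.1
tool_pos: [0.8338, -0.0448, 0.6227]
tool_rot: [-0.023, 0.743, -0.104, -0.661]
contact_force: [-0.1, -0.5, -0.1]
gripper_width: 0.999
```

```bash
python3 go.py
```

```text
t 7.1 q [-0.1   0.76  0.06 -0.14  2.21  1.56] p [ 0.8338 -0.0448  0.6227] grasp [ 0.8318 -0.0425  0.6414] F [-0.1 -0.5 -0.1] g 0.999
xaxis [ 0.105 -0.124 -0.987] tilt 9.4 az -49.7 y [-0.186 -0.977  0.103] az -100.7 z [-0.977  0.172 -0.126]
```

play_rows(plan=[[-300,-20,-500,0,-1],[-300,-20,-500,0,-1],[-300,-20,-500,0,-1],[-300,-20,-500,0,-1],[-300,-20,-500,0,-1],[-300,-20,-500,0,-1],[-300,-20,-500,0,-1],[-300,-20,-500,0,-1]])

```text
time: 8.1
tool_pos: [0.848, -0.057, 0.6194]
tool_rot: [-0.022, 0.756, -0.104, -0.646]
contact_force: [0.7, 0.6, 0.6]
gripper_width: 1.003
```

```bash
python3 go.py
```

```text
t 8.1 q [-0.12  0.76  0.06 -0.13  2.16  1.55] p [ 0.848  -0.057   0.6194] grasp [ 0.8453 -0.0545  0.6381] F [0.7 0.6 0.6] g 1.003
xaxis [ 0.143 -0.128 -0.981] tilt 11.1 az -41.8 y [-0.185 -0.978  0.1  ] az -100.7 z [-0.972  0.167 -0.164]
```

play_rows(plan=[[-265,-200,-400,0,-1],[-265,-200,-400,0,-1],[-265,-200,-400,0,-1],[-265,-200,-400,0,-1],[-265,-200,-400,0,-1],[-265,-200,-400,0,-1],[-265,-200,-400,0,-1],[-265,-200,-400,0,-1]])

```text
time: 9.1
tool_pos: [0.8581, 0.0349, 0.6189]
tool_rot: [-0.022, 0.769, -0.101, -0.631]
contact_force: [0.1, -0.5, 1.1]
gripper_width: 1.001
```

play_rows(plan=[[-265,-80,-420,0,-1],[-265,-80,-420,0,-1],[-265,-80,-420,0,-1],[-265,-80,-420,0,-1],[-265,-80,-420,0,-1],[-265,-80,-420,0,-1],[-265,-80,-420,0,-1],[-265,-80,-420,0,-1]])

```text
time: 10.1
tool_pos: [0.8582, 0.0405, 0.634]
tool_rot: [-0.022, 0.782, -0.099, -0.616]
contact_force: [-0.2, -0.1, 0.7]
gripper_width: 1.001
```

```bash
python3 go.py
```

```text
t 10.1 q [ 0.    0.75  0.06 -0.15  2.11  1.66] p [0.8582 0.0405 0.634 ] grasp [0.854  0.0429 0.6524] F [-0.2 -0.1  0.7] g 1.001
xaxis [ 0.223 -0.127 -0.967] tilt 14.9 az -29.8 y [-0.182 -0.979  0.087] az -100.6 z [-0.958  0.157 -0.241]
```

play_rows(plan=[[-230,-180,-420,0,-1],[-230,-180,-420,0,-1],[-230,-180,-420,0,-1],[-230,-180,-420,0,-1],[-230,-180,-420,0,-1],[-230,-180,-420,0,-1],[-230,-180,-420,0,-1],[-230,-180,-420,0,-1]])

```text
time: 11.1
tool_pos: [0.8672, 0.0959, 0.631]
tool_rot: [-0.023, 0.794, -0.096, -0.6]
contact_force: [-0.1, 0.3, -0.6]
gripper_width: 1.0
```

play_rows(plan=[[-210,-100,-440,0,-1],[-210,-100,-440,0,-1],[-210,-100,-440,0,-1],[-210,-100,-440,0,-1],[-210,-100,-440,0,-1],[-210,-100,-440,0,-1],[-210,-100,-440,0,-1],[-210,-100,-440,0,-1]])

```text
time: 12.1
tool_pos: [0.8773, 0.0942, 0.6362]
tool_rot: [-0.024, 0.807, -0.092, -0.583]
contact_force: [1.0, 0.3, -0.6]
gripper_width: 1.001
```

play_rows(plan=[[-190,-100,-450,0,-1],[-190,-100,-450,0,-1],[-190,-100,-450,0,-1],[-190,-100,-450,0,-1],[-190,-100,-450,0,-1],[-190,-100,-450,0,-1],[-190,-100,-450,0,-1],[-190,-100,-450,0,-1]])

```text
time: 13.1
tool_pos: [0.8882, 0.092, 0.641]
tool_rot: [-0.025, 0.819, -0.089, -0.566]
contact_force: [-0.8, -0.8, 0.2]
gripper_width: 1.0
```

```bash
python3 go.py
```

```text
t 13.1 q [ 0.06  0.75  0.06 -0.15  1.98  1.71] p [0.8882 0.092  0.641 ] grasp [0.8817 0.0942 0.6588] F [-0.8 -0.8  0.2] g 1.0
xaxis [ 0.344 -0.117 -0.932] tilt 21.3 az -18.8 y [-0.174 -0.983  0.059] az -100.1 z [-0.923  0.142 -0.358]
```

play_rows(plan=[[-170,-150,-450,0,-1],[-170,-150,-450,0,-1],[-170,-150,-450,0,-1],[-170,-150,-450,0,-1],[-170,-150,-450,0,-1],[-170,-150,-450,0,-1],[-170,-150,-450,0,-1],[-170,-150,-450,0,-1]])

```text
time: 14.1
tool_pos: [0.8986, 0.1164, 0.6417]
tool_rot: [-0.027, 0.832, -0.085, -0.548]
contact_force: [0.7, 0.6, -0.9]
gripper_width: 1.002
```

play_rows(plan=[[-150,-120,-460,0,-1],[-150,-120,-460,0,-1],[-150,-120,-460,0,-1],[-150,-120,-460,0,-1],[-150,-120,-460,0,-1],[-150,-120,-460,0,-1],[-150,-120,-460,0,-1],[-150,-120,-460,0,-1]])

```text
time: 15.1
tool_pos: [0.9095, 0.1185, 0.647]
tool_rot: [-0.028, 0.844, -0.081, -0.53]
contact_force: [-1.0, -0.0, -0.1]
gripper_width: 1.005
```

play_rows(plan=[[-130,-120,-465,0,-1],[-130,-120,-465,0,-1],[-130,-120,-465,0,-1],[-130,-120,-465,0,-1],[-130,-120,-465,0,-1],[-130,-120,-465,0,-1],[-130,-120,-465,0,-1],[-130,-120,-465,0,-1]])

```text
time: 16.1
tool_pos: [0.92, 0.1199, 0.6532]
tool_rot: [-0.029, 0.855, -0.077, -0.512]
contact_force: [-0.3, -0.5, 0.2]
gripper_width: 1.004
```

play_rows(plan=[[-110,-120,-470,0,-1],[-110,-120,-470,0,-1],[-110,-120,-470,0,-1],[-110,-120,-470,0,-1],[-110,-120,-470,0,-1],[-110,-120,-470,0,-1],[-110,-120,-470,0,-1],[-110,-120,-470,0,-1]])

```text
time: 17.1
tool_pos: [0.9302, 0.1208, 0.6603]
tool_rot: [-0.03, 0.867, -0.073, -0.493]
contact_force: [-0.0, 0.4, 1.0]
gripper_width: 1.003
```

play_rows(plan=[[-90,-120,-470,0,-1],[-90,-120,-470,0,-1],[-90,-120,-470,0,-1],[-90,-120,-470,0,-1],[-90,-120,-470,0,-1],[-90,-120,-470,0,-1],[-90,-120,-470,0,-1],[-90,-120,-470,0,-1]])

```text
time: 18.1
tool_pos: [0.9395, 0.122, 0.6686]
tool_rot: [-0.031, 0.878, -0.068, -0.473]
contact_force: [0.1, 0.5, 0.1]
gripper_width: 1.001
```

```bash
python3 go.py
```

```text
t 18.1 q [ 0.09  0.75  0.06 -0.14  1.76  1.74] p [0.9395 0.122  0.6686] grasp [0.9292 0.1237 0.6845] F [0.1 0.5 0.1] g 1.001
xaxis [ 0.543 -0.09  -0.835] tilt 33.4 az -9.4 y [-0.149 -0.989  0.01 ] az -98.6 z [-0.826  0.12  -0.55 ]
```

```bash
python3 go.py "[.45,.08,.55]" "[.46,.07,.26]"
```

```text
t 18.1 q [ 0.09  0.75  0.06 -0.14  1.76  1.74] p [0.9395 0.122  0.6686] grasp [0.9292 0.1237 0.6845] F [0.1 0.5 0.1] g 1.001
xaxis [ 0.543 -0.09  -0.835] tilt 33.4 az -9.4 y [-0.149 -0.989  0.01 ] az -98.6 z [-0.826  0.12  -0.55 ]
[.45,.08,.55] -> [-162.8  113.5  464.8] norm 505.0
[.46,.07,.26] -> [ 85.7 119.1 614.9] norm 632.0
```

play_rows(plan=[[-20,14,56,0,-1],[-40,28,112,0,-1],[-60,42,168,0,-1],[-80,56,226,0,-1],[-102,70,284,0,-1],[-122,84,342,0,-1],[-142,98,400,0,-1],[-163,113,458,0,-1]])

```text
time: 19.1
tool_pos: [0.4991, 0.0838, 0.5645]
tool_rot: [-0.031, 0.878, -0.068, -0.473]
contact_force: [-1.0, -0.5, 1.2]
gripper_width: 0.999
```

play_rows(plan=[[50,1,30,0,-1],[100,2,60,0,-1],[150,3,90,0,-1],[200,4,120,0,-1],[248,5,155,0,-1],[248,5,155,0,-1]])

```text
time: 19.85
tool_pos: [0.503, 0.0748, 0.2625]
tool_rot: [-0.03, 0.874, -0.069, -0.48]
contact_force: [0.5, 0.8, 0.3]
gripper_width: 1.0
```

```bash
python3 go.py "[.5095,.0633,.1746]"; python3 - <<'E'
from h import *
from plant import manip
f=manip.grab_frame("wrist"); np.savez("w1.npz",**f); cv2.imwrite("pics/w1.png",f["img"][:,:,::-1]); print(f["origin"],f["fx"])
E
```

```text
t 19.85 q [ 0.07 -0.63  2.18 -0.15  1.04  1.83] p [0.503  0.0748 0.2625] grasp [0.4929 0.0765 0.2785] F [0.5 0.8 0.3] g 1.0
xaxis [ 0.53  -0.091 -0.843] tilt 32.5 az -9.8 y [-0.149 -0.989  0.013] az -98.6 z [-0.835  0.119 -0.538]
[.5095,.0633,.1746] -> [78.6  9.3 40.4] norm 89.0
[0.48857854 0.07952593 0.42175095] 401.83189615311727
```

View pics/w1.png

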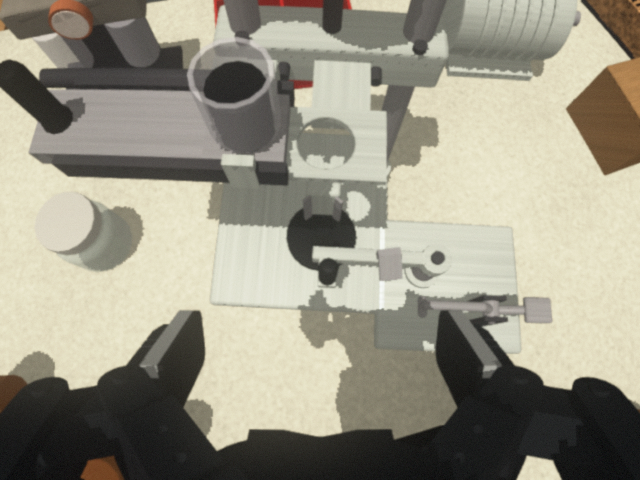

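The wrist view shows:
- clamp knob top (326,266)
- trigger plate (537,309)
- pivot (437,258)
- magazine rim centre (232,78)
- drop hole (326,142)
- base corner (519,350)

I'll refit the pose from these.

```bash
cat > fit2.py <<'E'
from fit import *
w=ld("w1.npz")
MW=np.array([[-52,-7.5,120],[-110,-208,20],[0,44,275],[0,0,221]]); uw=np.array([[326,265],[519,350],[232,78],[326,142.]])
g=lambda p:np.r_[f(p),(proj(w,ap(p,MW))-uw).ravel()]
r2=least_squares(g,r.x,loss="soft_l1",x_scale=[.01,.01,.01]); P=r2.x
gw=lambda p:(proj(w,ap(p,MW))-uw).ravel()
r3=least_squares(gw,r.x,x_scale=[.01]*3)
def ray(u,v,z):
    k,d=K(w); a=cv2.undistortPoints(np.array([[[u,v]]],float),k,d)[0,0]
    dd=rot(w["rotation"]).apply([a[0],-a[1],-1]); o=w["origin"]; return o+dd*(z-o[2])/dd[2]
def inv(p,W): 
    d=W[:2]-p[:2]; c,s=np.cos(p[2]),np.sin(p[2]); return (np.array([c*d[0]+s*d[1],-s*d[0]+c*d[1]])*1e3).round(1)
if __name__=="__main__":
    print(r2.x,r3.x,gw(r2.x).reshape(-1,2).round(1).tolist(),gw(r3.x).reshape(-1,2).round(1).tolist())
    for n,a in dict(knob=(326,265,.12),trig=(537,309,.091),trig2=(537,299,.091),pivot=(437,258,.085),tube=(232,78,.275)).items():
        W=ray(*a); print(n,W.round(4),inv(P,W),inv(r3.x,W))
    C=cloud(w); 
    for n,(u,v) in dict(knob=(325,268),trig=(537,309),trigr=(545,309),deck=(355,135),plate=(420,235)).items(): print(n,C[v,u].round(4),inv(P,C[v,u]))
E
python3 fit2.py; python3 go.py
```

```text
[ 0.60271814  0.05556012 -0.17828084] [ 0.60199822  0.05643983 -0.18384375] [[5.0, 2.6], [6.6, 0.3], [-2.0, -4.3], [0.7, -2.9]] [[3.6, 3.7], [5.5, 2.3], [-3.8, -3.1], [-0.7, -1.6]]
knob [0.5528 0.0609 0.12  ] [-50.1  -3.6] [-49.2  -4.6]
trig [ 0.4943 -0.1119  0.091 ] [ -77. -184.] [ -75.1 -185.2]
trig2 [ 0.5025 -0.1143  0.091 ] [ -68.5 -184.9] [ -66.6 -186.1]
pivot [ 0.552  -0.0379  0.085 ] [ -33.4 -101. ] [ -31.9 -101.9]
tube [0.6081 0.0982 0.275 ] [-2.3 42.9] [-1.6 42.1]
knob [0.5506 0.062  0.12  ] [-52.5  -2.9]
trig [ 0.4943 -0.1122  0.0905] [ -76.9 -184.3]
trigr [ 0.4931 -0.1196  0.0901] [ -76.8 -191.8]
deck [0.606  0.0382 0.2159] [  6.3 -16.5]
plate [ 0.5913 -0.0484  0.0196] [   7.2 -104.3]
t 19.9 q [ 0.07 -0.63  2.17 -0.15  1.04  1.83] p [0.506  0.075  0.2699] grasp [0.4957 0.0767 0.2858] F [ 0.3 -0.2  1.3] g 0.997
xaxis [ 0.539 -0.091 -0.837] tilt 33.2 az -9.5 y [-0.149 -0.989  0.011] az -98.6 z [-0.829  0.119 -0.547]
```

```bash
python3 go.py "[.5195,.0645,.158]"
```

```text
t 19.9 q [ 0.07 -0.63  2.17 -0.15  1.04  1.83] p [0.506  0.075  0.2699] grasp [0.4957 0.0767 0.2858] F [ 0.3 -0.2  1.3] g 0.997
xaxis [ 0.539 -0.091 -0.837] tilt 33.2 az -9.5 y [-0.149 -0.989  0.011] az -98.6 z [-0.829  0.119 -0.547]
[.5195,.0645,.158] -> [102.    7.2  48.7] norm 113.0
```

play_rows(plan=[[50,4,24,0,-1],[102,7,49,0,-1],[102,7,49,0,-1],[102,7,49,0,-1]])

```text
time: 20.4
tool_pos: [0.5243, 0.0651, 0.1668]
tool_rot: [-0.032, 0.88, -0.068, -0.469]
contact_force: [0.6, -0.6, 0.5]
gripper_width: 1.001
```

```bash
python3 - <<'E'
from fit2 import *
from plant import manip
manip.grab_frame("side")
f=manip.grab_frame("wrist"); np.savez("w2.npz",**f); C=cloud(f)
m=(C[...,2]>.085)&(C[...,2]<.125)&(np.hypot(C[...,0]-.5525,C[...,1]-.059)<.025)
print(m.sum(),C[m].mean(0),np.percentile(C[m],[3,97],axis=0).round(4)); v,u=np.nonzero(m); print(u.mean(),v.mean(),u.min(),u.max())
t=m&(C[...,2]>.115); print("top",t.sum(),C[t].mean(0))
t=(C[...,2]>.08)&(C[...,2]<.1)&(np.hypot(C[...,0]-.4943,C[...,1]+.112)<.012);print("trig",t.sum(),C[t].mean(0) if t.any() else 0)
E
python3 go.py "[.5627,.0573,.0911]"
```

```text
874 [0.55001748 0.05995586 0.11358791] [[0.5445 0.053  0.0891]
 [0.558  0.0666 0.1203]]
322.104118993135 277.58352402745993 308 337
top 612 [0.55152957 0.0596323  0.11838554]
trig 1126 [ 0.49427602 -0.11105985  0.09027237]
t 20.5 q [ 0.04 -0.5   2.27 -0.16  0.8   1.84] p [0.524  0.0652 0.1667] grasp [0.5136 0.0669 0.1824] F [-0.1  0.2  0.9] g 1.003
xaxis [ 0.55 -0.09 -0.83] tilt 33.9 az -9.3 y [-0.149 -0.989  0.008] az -98.6 z [-0.822  0.119 -0.557]
[.5627,.0573,.0911] -> [84.7  1.4  9.4] norm 85.0
```

play_rows(plan=[[42,1,5,0,-1],[84,1,10,0,-1],[84,1,10,0,-1]])

```text
time: 20.88
tool_pos: [0.5581, 0.0574, 0.0835]
tool_rot: [-0.031, 0.877, -0.068, -0.475]
contact_force: [-0.9, 0.2, 0.2]
gripper_width: 1.004
```

```bash
python3 go.py "[.562,.058,.0912]"
```

```text
t 20.88 q [ 0.02 -0.26  2.25 -0.18  0.59  1.86] p [0.5581 0.0574 0.0835] grasp [0.5478 0.0591 0.0994] F [-0.9  0.2  0.2] g 1.004
xaxis [ 0.54  -0.091 -0.837] tilt 33.2 az -9.5 y [-0.15  -0.989  0.01 ] az -98.6 z [-0.828  0.12  -0.547]
[.562,.058,.0912] -> [-4.4 -1.1 -7.4] norm 9.0
```

play_rows(plan=[[0,0,0,0,-1],[0,0,0,0,-1]])

```text
time: 21.12
tool_pos: [0.5598, 0.0578, 0.0883]
tool_rot: [-0.031, 0.879, -0.068, -0.471]
contact_force: [0.5, 1.3, -0.4]
gripper_width: 0.997
```

```bash
python3 go.py "[.562,.058,.0912]"
```

```text
t 21.12 q [ 0.02 -0.27  2.25 -0.18  0.59  1.86] p [0.5598 0.0578 0.0883] grasp [0.5493 0.0595 0.1041] F [ 0.5  1.3 -0.4] g 0.997
xaxis [ 0.547 -0.09  -0.832] tilt 33.7 az -9.3 y [-0.149 -0.989  0.009] az -98.6 z [-0.823  0.119 -0.555]
[.562,.058,.0912] -> [-1.2 -0.5 -3.4] norm 4.0
```

play_rows(plan=[[-1,0,-2,0,1],[-1,0,-2,0,1],[-1,0,-2,0,1],[-1,0,-2,0,1],[-1,0,-2,0,1]])

```text
time: 21.75
tool_pos: [0.5592, 0.0578, 0.0867]
tool_rot: [-0.032, 0.878, -0.068, -0.473]
contact_force: [-3.3, 2.5, 2.6]
gripper_width: 0.172
```

```bash
python3 go.py; python3 - <<'E'
import numpy as np
# arc steps: pivot from knob app offsets, print world displacement
P=(.603,.0545,-.18); r=.1
from fit2 import ap
k=np.array([-52,-7.5]); piv=np.array([-30,-105]); d=k-piv
import math
a0=math.atan2(d[1],d[0])
from plant import manip
from h import *
M=rot(manip.state()["tool_rot"]).as_matrix()
for th in np.linspace(0,1.52,15):
    q=piv+100*np.array([np.cos(a0+th),np.sin(a0+th)]); w=(ap(P,[q[0],q[1],105])-ap(P,[k[0],k[1],105]))[0]
    print(round(th,2),w.round(4),(M.T@w*1e3).round(1))
E
```

```text
t 21.75 q [ 0.02 -0.27  2.25 -0.18  0.6   1.86] p [0.5592 0.0578 0.0867] grasp [0.5489 0.0595 0.1026] F [-3.3  2.5  2.6] g 0.172
xaxis [ 0.543 -0.089 -0.835] tilt 33.4 az -9.3 y [-0.15  -0.989  0.009] az -98.6 z [-0.826  0.12  -0.55 ]
0.0 [-0.  0.  0.] [-0. -0.  0.]
0.11 [-0.0108 -0.001   0.    ] [-5.8  2.6  8.8]
0.22 [-0.0214 -0.0032  0.    ] [-11.3   6.4  17.3]
0.33 [-0.0318 -0.0065  0.    ] [-16.6  11.2  25.5]
0.43 [-0.0417 -0.011   0.    ] [-21.6  17.1  33.1]
0.54 [-0.051  -0.0165  0.    ] [-26.2  23.9  40.2]
0.65 [-0.0597 -0.023   0.    ] [-30.4  31.6  46.6]
0.76 [-0.0677 -0.0303  0.    ] [-34.   40.1  52.3]
0.87 [-0.0748 -0.0385  0.    ] [-37.2  49.3  57.2]
0.98 [-0.081  -0.0474  0.    ] [-39.7  59.   61.2]
1.09 [-0.0862 -0.057   0.    ] [-41.7  69.2  64.3]
1.19 [-0.0903 -0.067   0.    ] [-43.   79.8  66.5]
1.3 [-0.0933 -0.0775  0.    ] [-43.7  90.5  67.8]
1.41 [-0.0951 -0.0881  0.    ] [-43.8 101.4  68. ]
1.52 [-0.0958 -0.099   0.    ] [-43.2 112.2  67.3]
```

play_rows(plan=[[-6,3,9,0,1],[-11,6,17,0,1],[-17,11,25,0,1],[-22,17,33,0,1],[-26,24,40,0,1],[-30,32,47,0,1],[-34,40,52,0,1],[-37,49,57,0,1]])

```text
time: 22.75
tool_pos: [0.483, 0.0252, 0.0862]
tool_rot: [-0.036, 0.877, -0.063, -0.475]
contact_force: [-23.7, 33.1, 17.9]
gripper_width: 0.165
```

```bash
python3 go.py
```

```text
t 22.75 q [-0.08 -0.55  2.44 -0.05  0.68  1.66] p [0.483  0.0252 0.0862] grasp [0.4727 0.0267 0.1021] F [-23.7  33.1  17.9] g 0.165
xaxis [ 0.54  -0.077 -0.838] tilt 33.0 az -8.1 y [-0.145 -0.989 -0.003] az -98.4 z [-0.829  0.124 -0.545]
```

```bash
python3 - <<'E'
from h import *
from plant import manip
s=manip.state();M=rot(s["tool_rot"]).as_matrix()
c=np.array([.5475,-.0398]); g0=np.array([.5489,.0595])-c
cmd=np.array([.4844,.0193]); off=np.array([.5592,.0578])-np.array([.5489,.0595])
for th in np.r_[np.arange(.9,1.5,.1),1.5,1.53]:
    q=R.from_euler("z",th).apply([*g0,0])[:2]+c+off
    w=np.r_[q-cmd,0]; print(round(th,2),q.round(4),(M.T@w*1e3).round(1))
E
```

```text
0.9 [0.4809 0.0213] [-2.1 -1.5  3.2]
1.0 [0.475  0.0133] [-4.6  7.3  7.1]
1.1 [0.4699 0.0048] [-6.7 16.5 10.2]
1.2 [ 0.4658 -0.0042] [-8.3 26.  12.5]
1.3 [ 0.4625 -0.0136] [-9.3 35.7 14.1]
1.4 [ 0.4602 -0.0232] [-9.8 45.6 14.8]
1.5 [ 0.4588 -0.0331] [-9.8 55.5 14.7]
1.53 [ 0.4586 -0.0361] [-9.7 58.5 14.5]
```

play_rows(plan=[[-4,2,5,0,1],[-5,10,8,0,1],[-7,19,11,0,1],[-8,28,13,0,1],[-9,37,14,0,1],[-10,46,15,0,1]])

```text
time: 23.5
tool_pos: [0.4591, -0.0216, 0.0863]
tool_rot: [-0.033, 0.877, -0.066, -0.474]
contact_force: [0.3, 12.2, 0.2]
gripper_width: 0.165
```

```bash
python3 go.py
```

```text
t 23.5 q [-0.24 -0.67  2.51  0.07  0.73  1.44] p [ 0.4591 -0.0216  0.0863] grasp [ 0.4489 -0.02    0.1022] F [ 0.3 12.2  0.2] g 0.165
xaxis [ 0.541 -0.085 -0.837] tilt 33.2 az -8.9 y [-0.147 -0.989  0.005] az -98.5 z [-0.828  0.121 -0.548]
```

play_rows(plan=[[0,6,0,0,1],[0,13,0,0,1],[0,15,0,0,1],[0,15,0,0,1]])

```text
time: 24.0
tool_pos: [0.4571, -0.0365, 0.0863]
tool_rot: [-0.033, 0.877, -0.066, -0.474]
contact_force: [1.5, 12.0, 1.2]
gripper_width: 0.165
```

```bash
python3 go.py
```

```text
t 24.0 q [-0.29 -0.68  2.51  0.11  0.74  1.37] p [ 0.4571 -0.0365  0.0863] grasp [ 0.4468 -0.0349  0.1022] F [ 1.5 12.   1.2] g 0.165
xaxis [ 0.541 -0.085 -0.836] tilt 33.2 az -8.9 y [-0.148 -0.989  0.005] az -98.5 z [-0.828  0.121 -0.548]
```

play_rows(plan=[[0,-6,0,0,1],[0,-13,0,0,1],[0,-16,0,0,1],[0,-16,0,0,1]])

```text
time: 24.5
tool_pos: [0.4585, -0.025, 0.0862]
tool_rot: [-0.029, 0.876, -0.071, -0.475]
contact_force: [-17.7, -13.8, 8.3]
gripper_width: 0.162
```

play_rows(plan=[[0,4,0,0,0],[0,4,0,0,0],[0,4,0,0,-0.3],[-30,4,-20,0,-0.5],[-70,0,-46,0,-1],[-110,-10,-72,0,-1],[-150,-30,-98,0,-1],[-180,-60,-118,0,-1]])

```text
time: 25.5
tool_pos: [0.4693, 0.039, 0.305]
tool_rot: [-0.032, 0.879, -0.069, -0.472]
contact_force: [0.5, -0.5, 0.6]
gripper_width: 1.003
```

```bash
python3 - <<'E'
from h import *
from plant import manip
f=manip.grab_frame("top");np.savez("top1.npz",**f)
g=manip.grab_frame("side");np.savez("side1.npz",**g)
cv2.imwrite("pics/chk.png",cv2.resize(np.hstack([f["img"][170:290,150:390],g["img"][120:320,210:410][::1]][0:1]+[cv2.resize(g["img"][130:310,240:420],(120,120))]),None,fx=2.2,fy=2.2,interpolation=cv2.INTER_CUBIC)[:,:,::-1])
E
python3 go.py
```

```text
t 25.6 q [-0.03 -0.79  2.2  -0.08  1.14  1.7 ] p [0.4708 0.0411 0.3087] grasp [0.4603 0.0428 0.3245] F [-0.2  0.2  0.3] g 1.003
xaxis [ 0.551 -0.088 -0.83 ] tilt 33.9 az -9.0 y [-0.145 -0.989  0.008] az -98.3 z [-0.822  0.116 -0.558]
```

View pics/chk.png

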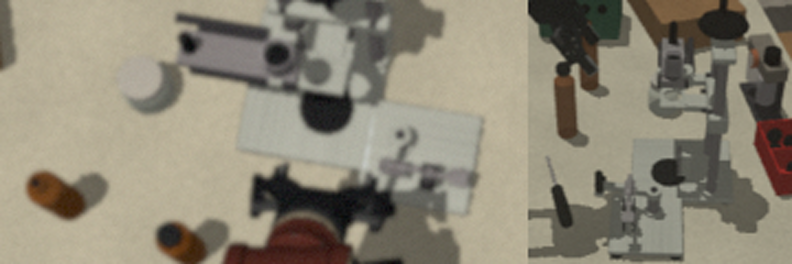

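The clamp arm is latched open and points to the front. I have time in hand, so I'll add about 7° more lean for bottle and palm clearance before the pickup.

```bash
python3 go.py "[.5,.03,.5]" "[.85,-.06,.66]" "[1.3,-.1,1.0]"
```

```text
t 25.6 q [-0.03 -0.79  2.2  -0.08  1.14  1.7 ] p [0.4708 0.0411 0.3087] grasp [0.4603 0.0428 0.3245] F [-0.2  0.2  0.3] g 1.003
xaxis [ 0.551 -0.088 -0.83 ] tilt 33.9 az -9.0 y [-0.145 -0.989  0.008] az -98.3 z [-0.822  0.116 -0.558]
[.5,.03,.5] -> [-141.6    8.3 -132. ] norm 194.0
[.85,-.06,.66] -> [ -73.5   47.9 -519.3] norm 527.0
[1.3,-.1,1.0] -> [ -104.1    25.  -1083.5] norm 1089.0
```

play_rows(plan=[[-44,3,-43,0,-1],[-88,6,-86,0,-1],[-130,9,-130,0,-1],[-122,16,-191,0,-1],[-112,22,-252,0,-1],[-102,28,-313,0,-1],[-92,34,-374,0,-1],[-82,40,-435,0,-1]])

```text
time: 26.6
tool_pos: [0.7799, -0.0464, 0.6091]
tool_rot: [-0.031, 0.877, -0.068, -0.474]
contact_force: [0.8, -0.3, 0.7]
gripper_width: 0.999
```

play_rows(plan=[[-40,0,-490,0,-1],[-40,0,-490,0,-1],[-40,0,-490,0,-1],[-40,0,-490,0,-1],[-40,0,-490,0,-1],[-40,0,-490,0,-1],[-40,0,-490,0,-1],[-40,0,-490,0,-1]])

```text
time: 27.6
tool_pos: [0.9287, -0.0785, 0.7159]
tool_rot: [-0.03, 0.889, -0.068, -0.451]
contact_force: [0.7, 0.1, -0.1]
gripper_width: 1.002
```

play_rows(plan=[[-40,0,-490,0,-1],[-40,0,-490,0,-1],[-40,0,-490,0,-1],[-40,0,-490,0,-1],[-40,0,-490,0,-1],[-40,0,-490,0,-1],[-40,0,-490,0,-1],[-40,0,-490,0,-1]])

```text
time: 28.6
tool_pos: [0.9438, -0.0947, 0.7153]
tool_rot: [-0.029, 0.899, -0.068, -0.432]
contact_force: [0.9, -0.3, 0.1]
gripper_width: 1.004
```

play_rows(plan=[[-20,0,-490,0,-1],[-20,0,-490,0,-1],[-20,0,-490,0,-1],[-20,0,-490,0,-1],[-20,0,-490,0,-1],[-20,0,-490,0,-1],[-20,0,-490,0,-1],[-20,0,-490,0,-1]])

```text
time: 29.6
tool_pos: [0.9554, -0.1068, 0.7199]
tool_rot: [-0.028, 0.908, -0.068, -0.412]
contact_force: [-0.5, 0.5, -0.7]
gripper_width: 0.998
```

```bash
python3 go.py "[.45,.3,.5]" "[.40,.40,.2]"
```

```text
t 29.6 q [-0.2   0.72  0.06  0.03  1.65  1.53] p [ 0.9554 -0.1068  0.7199] grasp [ 0.943  -0.1049  0.7342] F [-0.5  0.5 -0.7] g 0.998
xaxis [ 0.651 -0.1   -0.752] tilt 41.2 az -8.7 y [-0.146 -0.989  0.005] az -98.4 z [-0.745  0.106 -0.659]
[.45,.3,.5] -> [-204.6 -329.8  564.5] norm 685.0
[.40,.40,.2] -> [ -21.5 -422.9  810.1] norm 914.0
```

play_rows(plan=[[-18,-30,51,0,-1],[-36,-60,102,0,-1],[-55,-90,153,0,-1],[-74,-120,204,0,-1],[-93,-150,255,0,-1],[-111,-180,306,0,-1],[-130,-210,357,0,-1],[-148,-240,408,0,-1]])

```text
time: 30.6
tool_pos: [0.6141, 0.1688, 0.5721]
tool_rot: [-0.028, 0.908, -0.068, -0.411]
contact_force: [-0.1, 1.1, -0.2]
gripper_width: 0.998
```

```bash
python3 go.py "[.40,.385,.25]" "[.3877,.4098,.045]"
```

```text
t 30.6 q [ 0.27 -0.32  1.51 -0.29  1.29  1.97] p [0.6141 0.1688 0.5721] grasp [0.6017 0.1707 0.5863] F [-0.1  1.1 -0.2] g 0.998
xaxis [ 0.652 -0.1   -0.751] tilt 41.3 az -8.7 y [-0.146 -0.989  0.004] az -98.4 z [-0.744  0.107 -0.66 ]
[.40,.385,.25] -> [  80.8 -183.9  394.9] norm 443.0
[.3877,.4098,.045] -> [ 224.4 -207.6  541.9] norm 622.0
```

play_rows(plan=[[11,-26,55,0,-1],[22,-52,110,0,-1],[33,-78,165,0,-1],[44,-104,220,0,-1],[57,-131,277,0,-1],[69,-157,335,0,-1],[80,-183,385,0,-1],[120,-195,430,0,-1]])

```text
time: 31.6
tool_pos: [0.4015, 0.3974, 0.1985]
tool_rot: [-0.029, 0.909, -0.065, -0.411]
contact_force: [1.4, 1.1, -0.3]
gripper_width: 1.003
```

```bash
python3 go.py "[.3877,.4098,.045]"
```

```text
t 31.6 q [ 0.94 -0.23  2.05 -0.73  1.06  2.94] p [0.4015 0.3974 0.1985] grasp [0.3891 0.3992 0.2128] F [ 1.4  1.1 -0.3] g 1.003
xaxis [ 0.654 -0.094 -0.751] tilt 41.3 az -8.2 y [-0.142 -0.99   0.001] az -98.2 z [-0.743  0.107 -0.661]
[.3877,.4098,.045] -> [105.  -10.4 113. ] norm 155.0
```

```bash
python3 go.py "[.437,.402,.045]"
```

```text
t 31.6 q [ 0.94 -0.23  2.05 -0.73  1.06  2.94] p [0.4015 0.3974 0.1985] grasp [0.3891 0.3992 0.2128] F [ 1.4  1.1 -0.3] g 1.003
xaxis [ 0.654 -0.094 -0.751] tilt 41.3 az -8.2 y [-0.142 -0.99   0.001] az -98.2 z [-0.743  0.107 -0.661]
[.437,.402,.045] -> [138.   -9.7  75.5] norm 158.0
```

play_rows(plan=[[40,-3,22,0,-1],[80,-6,44,0,-1],[115,-9,62,0,-1],[130,-10,70,0,-1],[130,-10,70,0,-1]])

```text
time: 32.22
tool_pos: [0.4384, 0.3975, 0.0564]
tool_rot: [-0.026, 0.907, -0.067, -0.415]
contact_force: [-0.2, 0.9, 0.3]
gripper_width: 0.999
```

```bash
python3 - <<'E'
from h import *
from plant import manip
g=manip.grab_frame("side");np.savez("side2.npz",**g)
f=manip.grab_frame("wrist");np.savez("w3.npz",**f)
C=cloud(f)
m=(np.hypot(C[...,0]-.488,C[...,1]-.394)<.035)&(C[...,2]>.02)
for lo,hi in((.02,.13),(.145,.17),(.168,.18)):
    k=m&(C[...,2]>lo)&(C[...,2]<hi)
    if k.any(): print(lo,k.sum(),C[k].mean(0).round(4),np.percentile(C[k],[2,98],axis=0).round(4).tolist())
cv2.imwrite("pics/c2.png",np.hstack([cv2.resize(g["img"][110:260,200:360],(400,375)),cv2.resize(f["img"],(400,375))])[:,:,::-1])
E
python3 go.py "[.4964,.3931,.0407]"
```

```text
0.02 14434 [0.4688 0.4022 0.0928] [[0.465, 0.3828, 0.0261], [0.4804, 0.4213, 0.1291]]
0.145 7609 [0.4788 0.4017 0.1516] [[0.4734, 0.389, 0.1452], [0.4884, 0.4136, 0.1615]]
t 32.33 q [ 0.88  0.04  2.07 -0.87  0.82  3.13] p [0.439  0.3988 0.0586] grasp [0.4266 0.4006 0.073 ] F [-1.1  0.1  0.1] g 1.001
xaxis [ 0.649 -0.097 -0.755] tilt 41.0 az -8.5 y [-0.143 -0.99   0.005] az -98.2 z [-0.747  0.105 -0.656]
[.4964,.3931,.0407] -> [ 51.3  -2.6 -31.8] norm 60.0
```

View pics/c2.png

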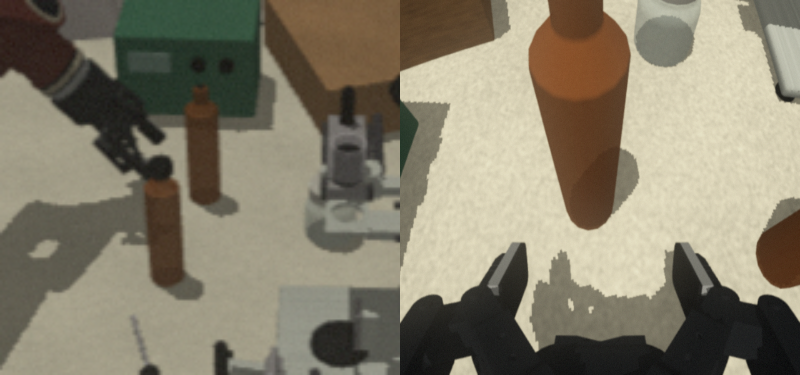

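The wrist view confirms the open bottle, standing centred between the open fingers. Joint 6 reads 3.13, which is almost at its limit, so I'll predict it for the grasp pose before going on.

```bash
python3 - <<'E'
import numpy as np
t=np.array([.649,-.097,-.755]);y=np.array([-.143,-.99,.005]);t/=np.linalg.norm(t)
def a(J1,s,t=t,y=y):
    f=np.array([np.sin(s)*np.cos(J1),np.sin(s)*np.sin(J1),np.cos(s)]); n=np.cross(f,t);n/=np.linalg.norm(n)
    return np.arctan2(np.cross(n,y)@t,n@y), np.arccos(f@t)
a0=a(.88,2.11)
print(a0,a(.94,1.82))
for J1,s in((.88,2.11),(.797,2.143),(.8,2.2),(.94,1.82)): 
    b=a(J1,s); print(J1,s,"J6",3.13+(b[0]-a0[0]+np.pi)%(2*np.pi)-np.pi,"J5",b[1])
E
```

```text
(np.float64(-1.5744041516193592), np.float64(0.8255831212303912)) (np.float64(-1.7817233697411268), np.float64(1.068899189009241))
0.88 2.11 J6 3.13 J5 0.8255831212303912
0.797 2.143 J6 3.102752344435901 J5 0.7501730407566924
0.8 2.2 J6 3.172701710121766 J5 0.7175894596694902
0.94 1.82 J6 2.922680781878232 J5 1.068899189009241
```

play_rows(plan=[[12,-2,-13,0,-1],[24,-4,-26,0,-1],[36,-5,-37,0,-1],[42,-5,-38,0,-1],[42,-5,-38,0,-1]])

```text
time: 32.95
tool_pos: [0.4946, 0.3941, 0.0488]
tool_rot: [-0.026, 0.907, -0.067, -0.415]
contact_force: [-0.7, 0.2, -0.2]
gripper_width: 0.996
```

```bash
python3 - <<'E'
from h import *
from plant import manip
g=manip.grab_frame("side")
f=manip.grab_frame("wrist")
cv2.imwrite("pics/c3.png",np.hstack([cv2.resize(g["img"][110:260,200:360],(400,375)),cv2.resize(f["img"],(400,375))])[:,:,::-1])
E
python3 go.py "[.4964,.396,.0507]"
```

```text
t 33.05 q [ 0.79  0.12  2.   -0.87  0.76  3.08] p [0.4941 0.3944 0.049 ] grasp [0.4818 0.3963 0.0634] F [0.6 0.7 1. ] g 1.002
xaxis [ 0.647 -0.099 -0.756] tilt 40.9 az -8.7 y [-0.143 -0.99   0.008] az -98.2 z [-0.749  0.103 -0.654]
[.4964,.396,.0507] -> [ 0.1 -1.9 -2.6] norm 3.0
```

View pics/c3.png

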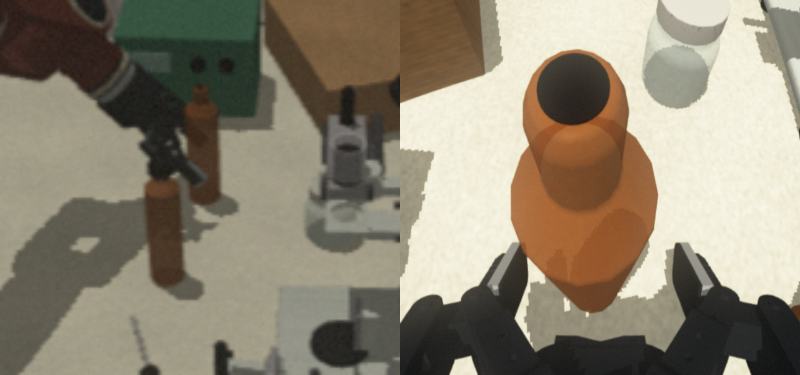

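The bottle stands between the pads without contact. Closing.

play_rows(plan=[[0,-2,0,0,1],[0,-2,0,0,1],[0,-2,0,0,1],[0,-2,0,0,1],[0,-2,0,0,1]])

```text
time: 33.67
tool_pos: [0.4951, 0.3974, 0.0503]
tool_rot: [-0.027, 0.907, -0.066, -0.414]
contact_force: [-1.0, 3.3, 1.8]
gripper_width: 0.494
```

```bash
python3 go.py
```

```text
t 33.67 q [ 0.79  0.12  2.   -0.87  0.76  3.08] p [0.4951 0.3974 0.0503] grasp [0.4828 0.3992 0.0646] F [-1.   3.3  1.8] g 0.494
xaxis [ 0.648 -0.097 -0.755] tilt 40.9 az -8.5 y [-0.142 -0.99   0.006] az -98.2 z [-0.748  0.104 -0.655]
```

play_rows(plan=[[-30,0,-26,0,1],[-72,0,-62,0,1],[-114,0,-99,0,1],[-151,10,-131,0,1],[-158,60,-138,0,1],[-160,120,-142,0,1],[-160,180,-145,0,1],[-160,240,-147,0,1]])

```text
time: 34.67
tool_pos: [0.4658, 0.1581, 0.2669]
tool_rot: [-0.026, 0.907, -0.067, -0.416]
contact_force: [0.2, -1.2, -0.9]
gripper_width: 0.498
```

```bash
python3 go.py "[.463,.080,.20]" "[.463,.080,.087]"
```

```text
t 34.67 q [ 0.36 -0.71  2.26 -0.39  0.99  2.18] p [0.4658 0.1581 0.2669] grasp [0.4535 0.16   0.2813] F [ 0.2 -1.2 -0.9] g 0.498
xaxis [ 0.645 -0.099 -0.757] tilt 40.8 az -8.7 y [-0.142 -0.99   0.009] az -98.2 z [-0.751  0.102 -0.653]
[.463,.080,.20] -> [56.6 77.2 37.8] norm 103.0
[.463,.080,.087] -> [142.2  76.2 111.6] norm 196.0
```

play_rows(plan=[[28,36,18,0,1],[57,68,38,0,1],[98,70,74,0,1],[125,70,97,0,1],[138,70,108,0,1],[138,70,108,0,1],[138,70,108,0,1]])

```text
time: 35.55
tool_pos: [0.4657, 0.088, 0.0946]
tool_rot: [-0.027, 0.907, -0.067, -0.414]
contact_force: [0.0, 0.5, -0.9]
gripper_width: 0.496
```

```bash
python3 - <<'E'
from h import *
from plant import manip
f=manip.grab_frame("top");np.savez("top3.npz",**f)
f=manip.grab_frame("wrist");np.savez("w4.npz",**f)
cv2.imwrite("pics/w4.png",f["img"][:,:,::-1])
C=cloud(f)
m=(C[...,2]>.15)&(np.hypot(C[...,0]-.456,C[...,1]-.08)<.05)
print(m.sum(),np.nanmax(C[m][:,2]), np.percentile(C[m],[2,50,98],axis=0).round(4).tolist())
E
python3 go.py "[.611,.0535,.0835]"
```

```text
50853 0.20805098743729442 [[0.4178, 0.0484, 0.154], [0.4416, 0.0919, 0.1842], [0.4646, 0.1176, 0.2036]]
t 35.65 q [ 0.14 -0.64  2.52 -0.34  0.6   2.07] p [0.4663 0.0882 0.0956] grasp [0.454  0.09   0.1099] F [ 0.  -0.5 -1.4] g 0.499
xaxis [ 0.649 -0.098 -0.754] tilt 41.0 az -8.6 y [-0.143 -0.99   0.006] az -98.2 z [-0.747  0.104 -0.656]
[.611,.0535,.0835] -> [ 106.4   13.6 -103.8] norm 149.0
```

View pics/w4.png

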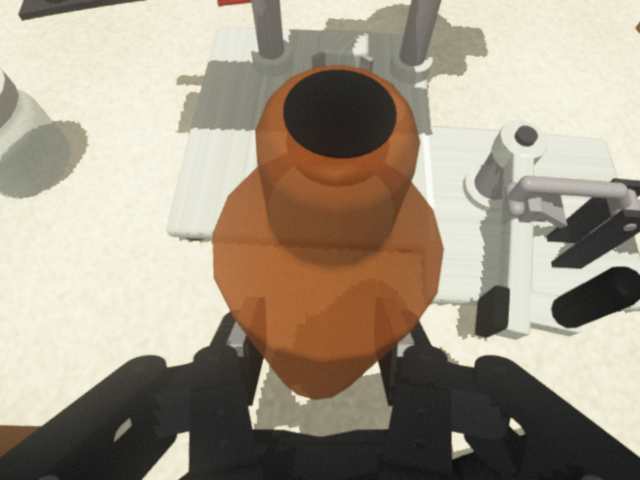

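```bash
python3 - <<'E'
import fit2
from fit2 import *
fit2.w=w=ld("w4.npz")
P0=np.array([.603,.0545,-.18])
for n,a in dict(colL=(273,60,.028),colR=(413,65,.028),Vl=(321,60,.082),Vr=(366,60,.082),pivtop=(525,135,.085),frontL=(172,235,.02),frontSeam=(437,300,.02)).items():
    W=ray(*a); print(n,W.round(4),inv(P0,W),inv(r3.x,W))
C=cloud(w)
# mouth/neck rim: highest bottle points
m=(C[...,2]>.195)&(C[...,0]>.40)&(C[...,0]<.52)&(abs(C[...,1]-.09)<.05); print("hi",m.sum(),C[m].mean(0).round(4),C[m].min(0).round(4),C[m].max(0).round(4))
for uv in((340,70),(290,115),(395,115),(340,158)): print(uv,C[uv[1],uv[0]].round(4))
E
```

```text
colL [0.6861 0.093  0.028 ] [74.8 52.8] [76.  51.3]
colR [ 0.6665 -0.0146  0.028 ] [ 74.8 -56.6] [ 76.4 -58. ]
Vl [0.6196 0.0654 0.082 ] [14.4 13.7] [15.6 12. ]
Vr [0.6162 0.039  0.082 ] [ 15.7 -12.9] [ 17.1 -14.6]
pivtop [ 0.5483 -0.0343  0.085 ] [-37.9 -97.2] [-36.2 -99. ]
frontL [0.5486 0.1716 0.02  ] [-74.5 105.4] [-73.6 103.4]
frontSeam [0.483  0.0148 0.02  ] [-110.9  -60.6] [-109.3  -62.7]
hi 3970 [0.4507 0.0905 0.2007] [0.4478 0.0792 0.195 ] [0.4598 0.0992 0.2081]
(340, 70) [nan nan nan]
(290, 115) [nan nan nan]
(395, 115) [nan nan nan]
(340, 158) [nan nan nan]
```

```bash
python3 go.py "[.513,.071,.0838]" "[.562,.062,.0838]" "[.606,.054,.0838]"
```

```text
t 35.65 q [ 0.14 -0.64  2.52 -0.34  0.6   2.07] p [0.4663 0.0882 0.0956] grasp [0.454  0.09   0.1099] F [ 0.  -0.5 -1.4] g 0.499
xaxis [ 0.649 -0.098 -0.754] tilt 41.0 az -8.6 y [-0.143 -0.99   0.006] az -98.2 z [-0.747  0.104 -0.656]
[.513,.071,.0838] -> [ 40.9  10.2 -28.9] norm 51.0
[.562,.062,.0838] -> [ 73.6  12.2 -66.5] norm 100.0
[.606,.054,.0838] -> [ 102.9   13.8 -100.2] norm 144.0
```

play_rows(plan=[[20,5,-14,0,1],[41,10,-29,0,1],[52,11,-42,0,1],[63,12,-55,0,1],[74,12,-67,0,1],[74,12,-67,0,1],[74,12,-67,0,1]])

```text
time: 36.52
tool_pos: [0.5617, 0.062, 0.0823]
tool_rot: [-0.027, 0.907, -0.067, -0.415]
contact_force: [0.3, 0.2, -0.4]
gripper_width: 0.493
```

```bash
python3 go.py "[.606,.054,.0838]" "[.6115,.053,.0838]"
```

```text
t 36.52 q [ 0.04 -0.29  2.32 -0.3   0.43  1.98] p [0.5617 0.062  0.0823] grasp [0.5494 0.0639 0.0967] F [ 0.3  0.2 -0.4] g 0.493
xaxis [ 0.647 -0.099 -0.756] tilt 40.9 az -8.7 y [-0.143 -0.99   0.007] az -98.2 z [-0.749  0.103 -0.655]
[.606,.054,.0838] -> [ 28.4   1.6 -35. ] norm 45.0
[.6115,.053,.0838] -> [ 32.    1.8 -39.2] norm 51.0
```

play_rows(plan=[[9,1,-12,0,1],[18,1,-24,0,1],[25,2,-32,0,1],[28,2,-36,0,1],[28,2,-36,0,1]])

```text
time: 37.15
tool_pos: [0.6066, 0.0534, 0.0844]
tool_rot: [-0.027, 0.907, -0.067, -0.415]
contact_force: [-0.0, -1.0, -1.6]
gripper_width: 0.495
```

```bash
python3 go.py "[.6115,.053,.0838]"
```

```text
t 37.15 q [ 0.02 -0.17  2.21 -0.28  0.41  1.95] p [0.6066 0.0534 0.0844] grasp [0.5943 0.0553 0.0987] F [-0.  -1.  -1.6] g 0.495
xaxis [ 0.647 -0.099 -0.756] tilt 40.9 az -8.7 y [-0.143 -0.99   0.007] az -98.2 z [-0.749  0.103 -0.654]
[.6115,.053,.0838] -> [ 3.7 -0.3 -3.4] norm 5.0
```

Forward in small steps now, watching for contact with the V.

play_rows(plan=[[2,0,-2,0,1],[4,0,-4,0,1],[4,0,-4,0,1]])

```text
time: 37.52
tool_pos: [0.6114, 0.0533, 0.0832]
tool_rot: [-0.027, 0.907, -0.066, -0.416]
contact_force: [-6.1, 4.0, 1.5]
gripper_width: 0.492
```

play_rows(plan=[[1,0,-2,0,1],[2,0,-3,0,1],[2,0,-3,0,1]])

```text
time: 37.9
tool_pos: [0.6124, 0.0537, 0.0825]
tool_rot: [-0.027, 0.905, -0.066, -0.418]
contact_force: [-32.8, 9.1, 20.1]
gripper_width: 0.497
```

```bash
python3 go.py
```

```text
t 37.9 q [ 0.02 -0.15  2.2  -0.27  0.41  1.94] p [0.6124 0.0537 0.0825] grasp [0.6002 0.0555 0.097 ] F [-32.8   9.1  20.1] g 0.497
xaxis [ 0.641 -0.098 -0.761] tilt 40.4 az -8.7 y [-0.143 -0.99   0.007] az -98.2 z [-0.754  0.104 -0.649]
```

play_rows(plan=[[0,-1,3,0,1],[0,-1,5,0,1],[0,-1,5,0,1]])

```text
time: 38.28
tool_pos: [0.6118, 0.0538, 0.0808]
tool_rot: [-0.027, 0.907, -0.066, -0.415]
contact_force: [-3.6, 2.0, 0.3]
gripper_width: 0.495
```

```bash
python3 go.py
```

```text
t 38.27 q [ 0.02 -0.15  2.2  -0.29  0.4   1.95] p [0.6118 0.0538 0.0808] grasp [0.5995 0.0557 0.0952] F [-3.6  2.   0.3] g 0.495
xaxis [ 0.647 -0.098 -0.756] tilt 40.8 az -8.7 y [-0.143 -0.99   0.007] az -98.2 z [-0.749  0.104 -0.654]
```

play_rows(plan=[[1,0,1,0,1],[1,0,1,0,1]])

```text
time: 38.52
tool_pos: [0.612, 0.0539, 0.0802]
tool_rot: [-0.027, 0.907, -0.067, -0.415]
contact_force: [-11.4, 2.8, 8.2]
gripper_width: 0.496
```

play_rows(plan=[[0,0,0,0,0],[0,0,0,0,-0.6],[0,0,0,0,-1],[0,0,0,0,-1],[-10,0,11,0,-1],[-30,-2,34,0,-1],[-60,-3,69,0,-1],[-95,-5,110,0,-1]])

```text
time: 39.52
tool_pos: [0.4684, 0.0792, 0.0799]
tool_rot: [-0.027, 0.907, -0.067, -0.415]
contact_force: [-0.2, -0.5, 1.7]
gripper_width: 1.0
```

```bash
python3 - <<'E'
from h import *
from plant import manip
f=manip.grab_frame("wrist");np.savez("w5.npz",**f)
g=manip.grab_frame("side");np.savez("side5.npz",**g)
cv2.imwrite("pics/c5.png",np.hstack([cv2.resize(g["img"][120:320,260:420],(400,500)),cv2.resize(f["img"],(400,500))])[:,:,::-1])
E
python3 go.py
```

```text
t 39.62 q [ 0.11 -0.62  2.54 -0.33  0.55  2.05] p [0.4641 0.0798 0.0769] grasp [0.4518 0.0817 0.0912] F [-0.  -0.3  0. ] g 1.001
xaxis [ 0.647 -0.098 -0.756] tilt 40.9 az -8.6 y [-0.141 -0.99   0.007] az -98.1 z [-0.749  0.102 -0.654]
```

View pics/c5.png

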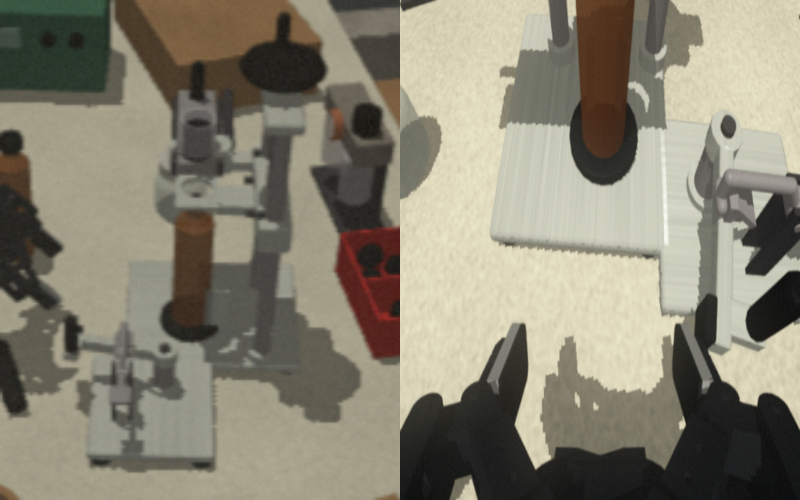

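The bottle stands upright on the disc in the V under the drop hole, and the clamp arm is still open. Next is the trigger, with the fingers shut, going over the top.

play_rows(plan=[[-45,0,-40,0,1],[-92,0,-80,0,1],[-90,55,-86,0,1],[-82,115,-95,0,1],[-55,170,-98,0,1],[-15,186,-90,0,1],[-6,186,-88,0,1],[-6,186,-88,0,1]])

```text
time: 40.62
tool_pos: [0.5044, -0.1129, 0.1424]
tool_rot: [-0.027, 0.907, -0.066, -0.415]
contact_force: [-0.1, 0.7, 1.0]
gripper_width: -0.004
```

```bash
python3 - <<'E'
from h import *
from plant import manip
manip.grab_frame("top")
f=manip.grab_frame("wrist")
C=cloud(f); t=(C[...,2]>.083)&(C[...,2]<.097)&(np.hypot(C[...,0]-.4943,C[...,1]+.112)<.022)
print(t.sum(),C[t].mean(0).round(4),np.percentile(C[t],[3,97],axis=0).round(4).tolist())
E
python3 go.py "[.500,-.1125,.10]"
```

```text
t 40.73 q [-0.48 -0.62  2.41  0.34  0.68  1.04] p [ 0.5052 -0.1125  0.1446] grasp [ 0.4928 -0.1107  0.1589] F [-0.2 -0.5  0.5] g -0.005
xaxis [ 0.649 -0.098 -0.754] tilt 41.0 az -8.6 y [-0.141 -0.99   0.008] az -98.1 z [-0.748  0.101 -0.656]
[.500,-.1125,.10] -> [30.3  0.4 33.1] norm 45.0<stdin>:6: RuntimeWarning: Mean of empty slice.
  ret = um.true_divide(
Traceback (most recent call last):
IndexError: index -1 is out of bounds for axis 0 with size 0
```

play_rows(plan=[[12,0,14,0,1],[22,0,24,0,1],[27,0,30,0,1],[27,0,30,0,1]])

```text
time: 41.22
tool_pos: [0.4987, -0.1124, 0.1015]
tool_rot: [-0.027, 0.907, -0.066, -0.416]
contact_force: [0.3, -0.4, -0.1]
gripper_width: 0.002
```

play_rows(plan=[[2,0,2,0,1],[4,0,4,0,1],[6,0,5,0,1],[8,0,7,0,1],[9,0,8,0,1],[9,0,8,0,1]])

```text
time: 41.98
tool_pos: [0.5016, -0.1139, 0.0949]
tool_rot: [-0.026, 0.908, -0.067, -0.412]
contact_force: [-6.5, 2.3, 12.1]
gripper_width: -0.001
```

```bash
python3 go.py
```

```text
t 41.98 q [-0.49 -0.53  2.46  0.42  0.57  0.95] p [ 0.5016 -0.1139  0.0949] grasp [ 0.4893 -0.112   0.1092] F [-6.5  2.3 12.1] g -0.001
xaxis [ 0.652 -0.101 -0.752] tilt 41.3 az -8.8 y [-0.143 -0.99   0.008] az -98.2 z [-0.745  0.102 -0.66 ]
```

```bash
cat > arm.py <<'E'
from h import *
from plant import manip
g=manip.grab_frame("side");C=cloud(g)
for n,(x,y) in dict(shut=(.5515,.0597),open=(.446,-.03)).items():
    m=(np.hypot(C[...,0]-x,C[...,1]-y)<.02)&(C[...,2]>.08)&(C[...,2]<.13); print(n,m.sum(),C[m].mean(0).round(4) if m.any() else "")
k=(C[...,2]>.08)&(C[...,2]<.1)&(np.hypot(C[...,0]-.4943,C[...,1]+.112)<.02); print("plate?",k.sum(),C[k].mean(0).round(4) if k.any() else "")
E
python3 arm.py
```

```text
shut 0 
open 0 
plate? 43 [ 0.4956 -0.1213  0.0906]
```

play_rows(plan=[[2,0,2,0,1],[4,0,3,0,1],[4,0,3,0,1]])

```text
time: 42.4
tool_pos: [0.5027, -0.1148, 0.0906]
tool_rot: [-0.025, 0.909, -0.068, -0.411]
contact_force: [2.8, -0.6, 6.4]
gripper_width: 0.001
```

```bash
python3 go.py; python3 arm.py
```

```text
t 42.4 q [-0.49 -0.52  2.46  0.43  0.55  0.93] p [ 0.5027 -0.1148  0.0906] grasp [ 0.4902 -0.1129  0.1049] F [ 2.8 -0.6  6.4] g 0.001
xaxis [ 0.654 -0.103 -0.75 ] tilt 41.4 az -8.9 y [-0.145 -0.989  0.01 ] az -98.3 z [-0.743  0.102 -0.662]
shut 0 
open 0 
plate? 49 [ 0.4959 -0.1217  0.0877]
```

play_rows(plan=[[2,0,2,0,1],[4,0,3,0,1],[4,0,3,0,1]])

```text
time: 42.82
tool_pos: [0.5029, -0.1152, 0.0855]
tool_rot: [-0.025, 0.909, -0.068, -0.411]
contact_force: [-2.8, -2.1, 8.6]
gripper_width: -0.0
```

```bash
python3 go.py; python3 arm.py
```

```text
t 42.83 q [-0.49 -0.51  2.46  0.43  0.54  0.92] p [ 0.5029 -0.1152  0.0855] grasp [ 0.4905 -0.1133  0.0997] F [-2.8 -2.1  8.6] g -0.0
xaxis [ 0.653 -0.104 -0.75 ] tilt 41.4 az -9.0 y [-0.145 -0.989  0.01 ] az -98.3 z [-0.743  0.102 -0.661]
shut 76 [0.548  0.0547 0.102 ]
open 0 
plate? 38 [ 0.4987 -0.1219  0.0931]
```

The knob reads at its shut position, so the arm has snapped shut. I'll lift off and head for the feed slide knob.

```bash
python3 go.py "[.50,-.105,.27]" "[.53,.24,.33]" "[.6506,.239,.30]"; python3 - <<'E'
from fit import *
for F in(T,S):
    C=cloud(F).reshape(-1,3)
    m=(abs(C[:,0]-.65)<.08)&(C[:,1]>.225)&(C[:,1]<.31); print(np.nanmax(C[m][:,2]) if m.any() else None, C[m][C[m][:,2]>.15][:5].round(3).tolist())
E
```

```text
t 42.88 q [-0.49 -0.51  2.46  0.43  0.54  0.92] p [ 0.5029 -0.1152  0.0855] grasp [ 0.4905 -0.1133  0.0998] F [-2.2 -2.7  8.7] g -0.003
xaxis [ 0.653 -0.104 -0.75 ] tilt 41.4 az -9.0 y [-0.145 -0.989  0.01 ] az -98.3 z [-0.743  0.102 -0.661]
[.50,-.105,.27] -> [-141.3   -7.8 -118.8] norm 185.0
[.53,.24,.33] -> [-202.4 -352.9 -145.6] norm 432.0
[.6506,.239,.30] -> [-101.  -369.7 -215.5] norm 440.0
0.09623666190930247 []
0.0840793879421271 []
```

play_rows(plan=[[-40,0,-36,0,1],[-88,-2,-76,0,1],[-135,-8,-115,0,1],[-150,-66,-122,0,1],[-163,-127,-128,0,1],[-174,-187,-133,0,1],[-184,-247,-138,0,1],[-195,-307,-142,0,1]])

```text
time: 43.88
tool_pos: [0.5237, 0.1979, 0.32]
tool_rot: [-0.027, 0.907, -0.066, -0.414]
contact_force: [0.9, -0.1, 0.6]
gripper_width: -0.001
```

play_rows(plan=[[0,-46,0,0,1],[35,-54,-25,0,1],[80,-60,-55,0,1],[94,-62,-65,0,1],[94,-62,-65,0,1],[94,-62,-65,0,1]])

```text
time: 44.62
tool_pos: [0.6419, 0.2409, 0.2905]
tool_rot: [-0.027, 0.907, -0.066, -0.415]
contact_force: [0.2, -0.3, -0.3]
gripper_width: -0.001
```

```bash
python3 - <<'E'
from h import *
from plant import manip
f=manip.grab_frame("top")
f=manip.grab_frame("wrist");np.savez("w6.npz",**f)
C=cloud(f); t=(C[...,2]>.24)&(C[...,2]<.285)&(np.hypot(C[...,0]-.6315,C[...,1]-.2035)<.022)
print(t.sum(),C[t].mean(0).round(4) if t.any() else "")
t&=C[...,2]>.270; print(t.sum(),C[t].mean(0).round(4) if t.any() else "")
cv2.imwrite("pics/w6.png",f["img"][:,:,::-1])
E
python3 go.py "[.6506,.239,.2507]"; python3 arm.py
```

```text
1384 [0.6329 0.2082 0.2682]
896 [0.6339 0.2068 0.2742]
t 44.73 q [ 0.39 -0.16  1.83 -0.45  0.88  2.28] p [0.6417 0.241  0.291 ] grasp [0.6294 0.2429 0.3054] F [-0.4  0.1 -0.7] g 0.004
xaxis [ 0.648 -0.098 -0.755] tilt 41.0 az -8.6 y [-0.142 -0.99   0.006] az -98.2 z [-0.748  0.103 -0.655]
[.6506,.239,.2507] -> [36.4  0.5 19.6] norm 41.0
shut 76 [0.5478 0.0535 0.1029]
open 0 
plate? 71 [ 0.4967 -0.1148  0.0908]
```

View pics/w6.png

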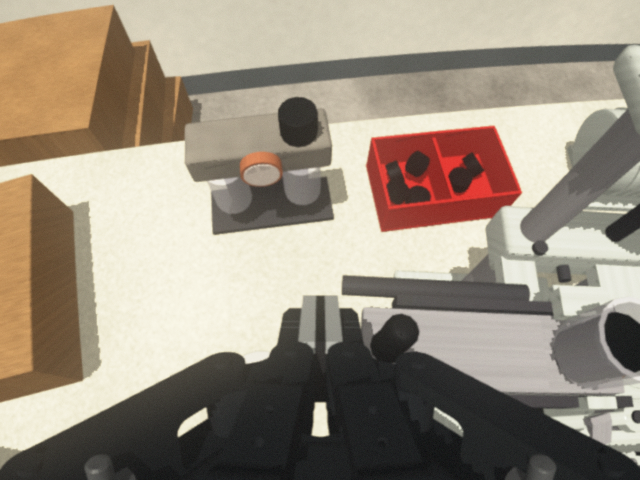

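play_rows(plan=[[14,-5,8,0,1],[28,-5,15,0,1],[37,-5,20,0,1],[37,-5,20,0,1]])

```text
time: 45.28
tool_pos: [0.6513, 0.2437, 0.2465]
tool_rot: [-0.026, 0.906, -0.067, -0.416]
contact_force: [-0.7, -0.7, 0.2]
gripper_width: -0.001
```

play_rows(plan=[[0,8,0,0,1],[0,16,0,0,1],[0,24,1,0,1],[0,32,1,0,1],[0,40,1,0,1],[0,47,1,0,1],[0,47,1,0,1]])

```text
time: 46.15
tool_pos: [0.6444, 0.1998, 0.2502]
tool_rot: [-0.029, 0.908, -0.064, -0.414]
contact_force: [-3.0, 10.5, 0.9]
gripper_width: -0.001
```

```bash
cat > knob.py <<'E'
from h import *
from plant import manip
f=manip.grab_frame("top");C=cloud(f);w=manip.grab_frame("wrist");D=cloud(w)
o=np.array([.634,.2055]);d=np.array([-.179,-.984])
for n,c in(("top",C),("wrist",D)):
    q=c[...,:2]-o; s=q@d; l=q@np.array([.984,-.179])
    m=(abs(l)<.012)&(s>-.015)&(s<.065)&(c[...,2]>.262)&(c[...,2]<.285)
    print(n,m.sum(),"travel of seen points pct",np.percentile(s[m],[5,50,95]).round(4) if m.any() else "")
E
python3 go.py; python3 knob.py
```

```text
t 46.15 q [ 0.31 -0.18  1.92 -0.42  0.78  2.22] p [0.6444 0.1998 0.2502] grasp [0.632  0.2016 0.2645] F [-3.  10.5  0.9] g -0.001
xaxis [ 0.65  -0.093 -0.755] tilt 41.0 az -8.1 y [-0.141 -0.99   0.001] az -98.1 z [-0.747  0.106 -0.656]
top 71 travel of seen points pct [-0.006   0.0135  0.032 ]
wrist 4696 travel of seen points pct [-0.0073  0.0092  0.0288]
```

play_rows(plan=[[0,6,0,0,1],[0,12,0,0,1],[0,17,1,0,1],[0,17,1,0,1]])

```text
time: 46.75
tool_pos: [0.6412, 0.1839, 0.2502]
tool_rot: [-0.029, 0.908, -0.064, -0.413]
contact_force: [-5.0, 11.5, 2.2]
gripper_width: -0.001
```

```bash
python3 go.py; python3 knob.py
```

```text
t 46.75 q [ 0.28 -0.2   1.94 -0.39  0.77  2.19] p [0.6412 0.1839 0.2502] grasp [0.6289 0.1857 0.2645] F [-5.  11.5  2.2] g -0.001
xaxis [ 0.65  -0.092 -0.754] tilt 41.0 az -8.0 y [-0.14 -0.99 -0.  ] az -98.0 z [-0.747  0.106 -0.657]
top 72 travel of seen points pct [0.0107 0.0275 0.0474]
wrist 4716 travel of seen points pct [0.009  0.0254 0.0451]
```

Travel is about 38 mm. Pushing on until the end stop shows in the force.

play_rows(plan=[[0,3,0,0,1],[0,6,0,0,1],[0,8,0,0,1],[0,8,0,0,1]])

```text
time: 47.35
tool_pos: [0.6407, 0.1815, 0.2505]
tool_rot: [-0.033, 0.909, -0.059, -0.412]
contact_force: [2.3, 32.4, -1.2]
gripper_width: -0.0
```

```bash
python3 go.py; python3 knob.py
```

```text
t 47.35 q [ 0.27 -0.21  1.95 -0.37  0.76  2.16] p [0.6407 0.1815 0.2505] grasp [0.6282 0.183  0.2648] F [ 2.3 32.4 -1.2] g -0.0
xaxis [ 0.654 -0.08  -0.752] tilt 41.2 az -7.0 y [-0.134 -0.991 -0.011] az -97.7 z [-0.745  0.108 -0.659]
top 68 travel of seen points pct [0.0123 0.0319 0.05  ]
wrist 4628 travel of seen points pct [0.0118 0.0283 0.0475]
```

play_rows(plan=[[0,-2,0,0,1],[0,-2,0,0,1],[0,-2,0,0,1],[0,-2,0,0,1],[0,-2,0,0,1],[0,-2,0,0,1]])

```text
time: 48.2
tool_pos: [0.6407, 0.1816, 0.2504]
tool_rot: [-0.031, 0.908, -0.061, -0.413]
contact_force: [-1.4, 24.5, 0.7]
gripper_width: 0.002
```

```bash
python3 - <<'E'
from h import *
from plant import manip
s=manip.state();print(s["time"],s["tool_pos"].round(4),s["contact_force"].round(1))
g=manip.grab_frame("side"); np.savez("side7.npz",**g)
cv2.imwrite("pics/c7.png",cv2.resize(g["img"][130:290,280:400],(450,600),interpolation=cv2.INTER_CUBIC)[:,:,::-1])
E
```

```text
48.2 [0.6407 0.1816 0.2504] [-1.4 24.5  0.7]
```

View pics/c7.png

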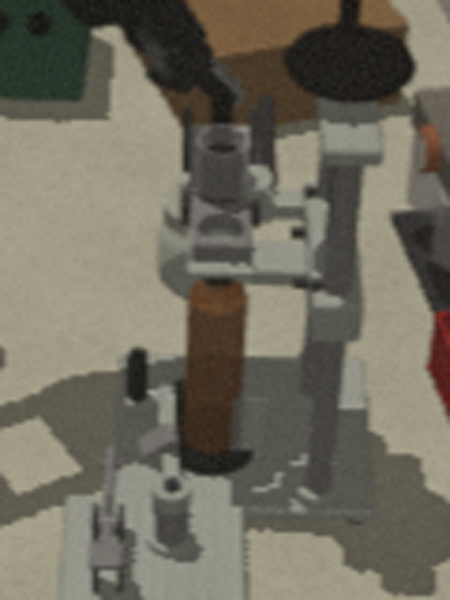

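The slide is at its end with the pocket over the drop hole, and something dark sits on the bottle's neck under the deck. The clamp arm is shut. Releasing with a quick withdrawal along the tool axis.

play_rows(plan=[[-62,0,0,0,1],[-124,0,0,0,1],[-180,0,10,0,1],[-220,0,40,0,1],[-240,-20,90,0,1],[-240,-40,130,0,1],[-240,-40,130,0,1],[-240,-40,130,0,1]])

```text
time: 49.25
tool_pos: [0.3939, 0.2514, 0.3453]
tool_rot: [-0.027, 0.907, -0.066, -0.414]
contact_force: [0.1, -0.3, 0.2]
gripper_width: -0.001
```

```bash
python3 go.py; python3 knob.py; python3 - <<'E'
from h import *
from plant import manip
g=manip.grab_frame("side");w=manip.grab_frame("top")
cv2.imwrite("pics/c8.png",np.hstack([cv2.resize(g["img"][120:300,250:400],(400,480),interpolation=cv2.INTER_CUBIC),cv2.resize(w["img"][120:280,140:390],(400,480))])[:,:,::-1])
C=cloud(g); D=cloud(w); c0=np.array([.603,.0545])
for n,c in(("side",C),("top",D)):
    q=c[...,:2]-c0; r=np.hypot(*np.moveaxis(q,-1,0)); 
    m=(r<.03)&(c[...,2]>.16)&(c[...,2]<.209); print(n,"neck",m.sum(),c[m].mean(0).round(4) if m.any() else "", g["img"][m].mean(0) if n=="side" and m.any() else "")
    b=(r<.035)&(c[...,2]>.05)&(c[...,2]<.16)
    for lo in(.06,.09,.12): 
        k=b&(c[...,2]>lo)&(c[...,2]<lo+.03); print(lo,k.sum(),c[k].mean(0).round(4) if k.any() else "")
    p=(np.hypot(c[...,0]-.611,c[...,1]-.098)<.012)&(c[...,2]>.2); print("tube",p.sum(),np.percentile(c[p][:,2],[5,50,95]).round(4) if p.any() else "")
E
python3 arm.py
```

```text
t 49.25 q [ 0.71 -0.7   2.13 -0.55  1.25  2.47] p [0.3939 0.2514 0.3453] grasp [0.3816 0.2533 0.3596] F [ 0.1 -0.3  0.2] g -0.001
xaxis [ 0.648 -0.098 -0.755] tilt 41.0 az -8.6 y [-0.143 -0.99   0.006] az -98.2 z [-0.748  0.104 -0.656]
top 34 travel of seen points pct [-0.0058  0.0014  0.0072]
wrist 381 travel of seen points pct [-0.0067 -0.0002  0.0064]
side neck 182 [0.6041 0.047  0.1792] [76.78021978 58.13736264 42.39010989]
0.06 199 [0.6026 0.0431 0.0757]
0.09 124 [0.6039 0.0397 0.1058]
0.12 129 [0.6021 0.0399 0.135 ]
tube 9 [0.2284 0.261  0.2672]
top neck 121 [0.6033 0.0561 0.1933] 
0.06 84 [0.5825 0.0537 0.0765]
0.09 37 [0.5908 0.0529 0.1051]
0.12 33 [0.5897 0.0542 0.135 ]
tube 57 [0.2544 0.2584 0.268 ]
shut 74 [0.5478 0.0542 0.1031]
open 0 
plate? 73 [ 0.4966 -0.1149  0.0909]
```

View pics/c8.png

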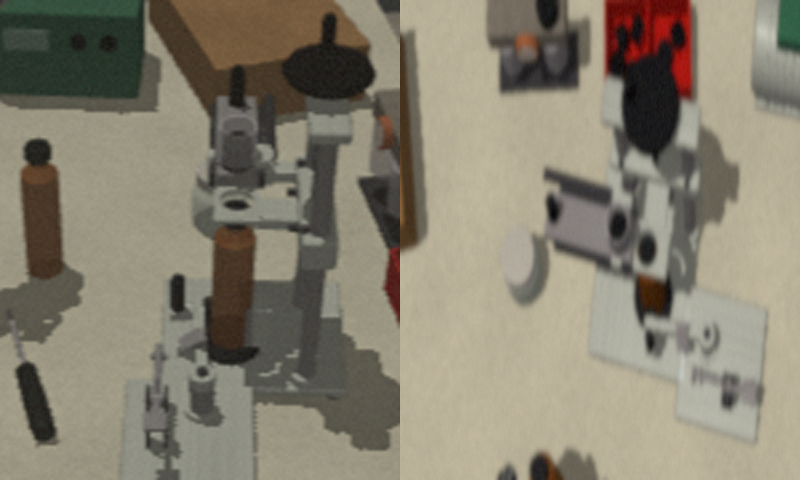

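```bash
python3 - <<'E'
from h import *
from plant import manip
w=manip.grab_frame("top"); C=cloud(w); d=w["img"].max(-1)
m=(np.hypot(C[...,0]-.603,C[...,1]-.0545)<.012)&(C[...,2]>.15)&(C[...,2]<.24); print("hole z",m.sum(),np.percentile(C[m][:,2],[10,50,90]).round(4),"brightness",np.median(d[m]))
t=(np.hypot(C[...,0]-.611,C[...,1]-.098)<.03)&(d<45); print("tube dark z",t.sum(),np.percentile(C[t][:,2],[10,50,90]).round(4) if t.any() else "")
print(manip.state()["contact_force"].round(1)); print(manip.job_done())
E
```

```text
hole z 57 [0.1986 0.2052 0.2096] brightness 35.0
tube dark z 69 [0.0313 0.2557 0.2612]
[-0.7 -0.3 -0.1]
the job is handed in; nothing more can be done
None
```

The open bottle is capped and clamped in the applicator, and I handed the job in at about 49 s of robot time.

**How it went:** I latched the clamp arm open, stood the bottle in the V-nest and let go, then pressed the trigger so the arm snapped shut. After that I pushed the feed slide to its end stop, held it there for about 1 s, and withdrew the finger so the slide sprang home by itself.

**Tool lean:** moves can only turn the tool about its own axis. I got the lean by pushing the arm past its reach limit until it had tilted about 34°, and later about 41°.

**Last checks:**
- **Cap:** there is a dark surface in the drop hole at z 205 mm, exactly where the cap's top should be.
- **Slide:** its knob is back home to within about 1 mm.
- **Clamp:** the clamp knob is at the shut position and the trigger plate has sprung back up.
- **Bottle and surroundings:** the bottle stands upright, and the capped bottle, jar and screwdriver in the last pictures look unmoved. I did not check the tape roll, carton, wrench or second capped bottle at the end. The tool was clear with no contact force.
- **Next cap:** I could not see whether it dropped into the pocket. The dark surface in the magazine read about z 256 mm, but I had no reading from before to compare with.

**Forces:** the highest I read were about 45 N while swinging the clamp arm, 40 N when the bottle met the V, and 32 N at the slide's end stop. All came through the fingers or the held bottle.

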